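# Fetch the jar from the back of the spice rack

### The arm

A 7-joint arm with a two-finger parallel gripper is mounted at the origin on a cart in front of the work surface, level with it; the furniture and walls round the work are solid. World frame = base frame: x ahead of the robot, y to its left, z up, the work surface at z = 0. Lengths are in m, angles in rad, forces in N, time in s.
With the tool pointing down it reaches from about 0.4 to 0.9 m from the base axis. Payload 5.6 kg.
Tool frame: the origin (TCP) lies midway between the tips of the shut fingers; the grasp point (between the pads) lies bot.tcp_to_grasp behind it (bot.tcp_to_grasp is the distance from the TCP to the grasp point, in m); z points along the fingers, y is the line along which they close (so a half turn about z gives the same grasp; the last joint's range is limited). The gripper opens to 92 mm and grips with 3 to 60 N. Pads are 20 mm wide; open, the fingers measure 128 mm over their backs; the gripper's body (75 mm by 189 mm) begins 69 mm behind the grasp point.
Start: joints at [1.186, 0.468, -0.012, 1.603, 0.006, 1.071, -0.056], TCP at [0.218, -0.612, 0.215] pointing down, gripper open.
Joint ranges: [-2.53, 2.53], [-0.31, 2.02], [-1.57, 1.55], [0.28, 2.44], [-1.29, 4.43], [0.15, 1.84], [-2.92, 2.92]. Speed limits (rad/s): [2.57, 2.57, 3.14, 3.14, 3.14, 3.14, 3.14].

### API

Orientations are given as a rotation vector (axis times angle).
In Python, from rig import bot, cams, order, silhouettes gives the robot as it stands.
- The arm moves only by the tool apply_moves, never from a script. Its argument "deltas" is one flat list of numbers, 7 for each row, row after row: the turn, a rotation vector about the tool's x, y, z in rad, then the shift along the tool's x, y, z in m, then the finger opening in m, from 0 to 0.0919. In form: [rx, ry, rz, tx, ty, tz, grip, rx, ry, rz, tx, ty, tz, grip, ...]. A call has 1 to 20 rows; each row shifts and turns the commanded pose from where the row before left it, along the tool's axes as they then stand; what a row does not reach is not made up. A row lasts 1/12 s, in which the tool goes at most 41.7 mm and 7.16 degrees, less where a joint would pass 70% of its speed; a pose out of reach is approached as far as the arm can. A call with a gripper value outside its range is refused whole. The fingers move at their own pace and stop on an object; "grip_force" is the grip in N (left out, the last holds). Time passes only in rows, so rows that do not move let the fingers close. It gives the time, the measured TCP pose, the force, the opening and the grip force at its end, in the units of the state.
- bot.get_state(): the state, without advancing time (a new reading comes with each control period).
- cams.capture(name): name is "scene" or "top" or "wrist"; returns (picture, depth): 480x640x3 uint8, red, green, blue; 480x640 float32, m along the optical axis (not along the pixel's ray), 0 where there is no reading.
- cams.get_calibration(name): a dict with "mtx" (3x3 intrinsics, pixels), "k1" (the pictures are not rectified: a ray, as slopes to the right and down, at radius r is drawn at 1 + k1 r^2 times it, then the intrinsics apply), "camera_from_world" (4x4, takes a point from world to camera coordinates). Camera axes: x right, y down, z forward; pixel columns grow to the right and rows downward; lengths in m; the calibration is good to about 2 mm. A picture is of the moment at which its call begins: read the wrist's pose just before it. get_calibration takes no time and is no camera call; for the wrist camera it gives the pose at the moment of the call.
- order.close_job(): hands the job in; it is judged then, once.
Trained networks look in the newest picture that a camera, given by its name, has taken for a name from the list of things; names that differ only in an ending like _2 or _b are one class to them, and where a whole thing is asked for, a point or a joint stands for the part that bears it (a point fixed in the world has none). Each returns a list of dicts, best first, with "p" (0 to 1); they miss things now and then, are a little off and sometimes report something else, mostly with a low value. They report only what shows in the picture. A call takes as long as a camera call.
- silhouettes(camera, name): "mask" (480x640 bool, what is visible of it) and "bbox" ([left, top, right, bottom] in pixels, round what is visible of it).
The state is a dict: "time_s": time; "q": joint angles; "dq": joint speeds; "effort": joint torques, N m; "eef_pos": TCP position; "tool_rot": TCP orientation; "ft_force": force on the tool from outside, world axes, zero at the start; "torque": the same for the moment, N m; "gripper_width": finger opening in m; "grip_force": force on a finger pad.
Only numpy, scipy, OpenCV 4.12 (cv2) and the standard library are available. Lean on these libraries where they do the work, as an engineer would, in place of code of your own. Each camera call takes 0.05 s, during which the arm holds its last target. There are 200 camera calls.

### The job

The squat jar is wanted from the back of the narrow wooden spice rack: first clear the three things in front of it (spice jar, pepper mill, sauce bottle) onto the dark wooden board, all three standing there together, then stand the squat jar in the middle of the round cork coaster. After that put the three back into the rack, each upright in the very place where it stood at the start, and leave the mug and the soap dish where they are.

Things in the scene. Friction and masses are not known exactly. Their poses are not given: they have to be found in the camera images.
- squat_jar: The wanted thing: small squat round amber glass jar with a plain steel lid, 52 mm diameter up to 25 mm height, lid 46 mm; 48 mm high, 0.12 kg. Origin at the centre of its underside, z up. It stands last in the rack, below the wall tops, so it can be gripped only along the length of the rack (about 40 mm free towards the end wall, 4 to 12 mm to the thing in front).
- spice_jar: Spice jar, straight round glass jar with label and dark lid, 41 mm diameter, 105 mm high, 0.11 kg. Origin at the centre of its underside, z up.
- pepper_mill: Small round pepper mill of reddish wood with a domed top and a round steel knob, 44 mm diameter at the foot and, at 50 to 78 mm height, 40 mm; waist 34 mm; 96 mm high, 0.12 kg. Origin at the centre of its underside, z up.
- sauce_bottle: Slender round amber sauce bottle with narrower neck and white cap, 38 mm diameter from 5 to 72 mm height, then narrowing to a neck, cap 19 mm diameter; 125 mm high, 0.13 kg. Origin at the centre of its underside, z up.
- rack: Fixed pale wooden spice rack, 272 mm long (x) by 88 mm wide: a trough 72 mm wide inside, floor 8 mm above the worktop; side walls and end wall (+x) 8 mm thick, tops 58 mm above the worktop; at -x only a 14 mm high lip. Origin: centre of underside; +x points away from the robot. Squat jar at about x = +0.060, the other three in file at +0.005, -0.048, -0.101 in any order. Left or right of the sink.
- board_mid (a point): Centre of the upper face of the dark wooden board, the side area: fixed, 120 mm (its x, away from the robot) by 170 mm (its y), upper face 12 mm above the worktop. It lies on the other side of the sink from the rack; between them, behind the sink, the fixed tap rises 300 mm, its spout reaching forward to about x = 0.54 m: pass in front of it.
- coaster: Round cork coaster, fixed, 90 mm diameter, 6 mm thick, beyond the board. Origin at the centre of its underside (upper face 6 mm higher).
- soap_dish: Bystander: oval white soap dish with green soap, 88 x 123 x 32 mm, behind the sink, left of the tap. Origin at the centre of its underside.
- mug: Bystander: white mug with a band, 86 x 124 x 101 mm, behind the sink, right of the tap. Origin at the centre of its underside.

How it is judged:
By the outcome, as a careful person would: the job done as asked, in the order asked, and still so for the second after the job is handed in, with the robot touching nothing.
It also fails if it takes over 152 s, if anything falls off the work surface, if the arm or the gripper's body presses on something with over 40 N, if the wrist force passes 120 N, or if a joint passes its speed limit or range.

## Working session

There is one attempt and no reset: what is moved stays moved. The work goes in short steps, Python scripts to look and compute and a tool call to move; the robot and the scene stay as the last step left them, time stands still between calls to the robot, and variables do not carry over. Pictures are saved under pics/ and viewed, at most 14 in all, crops included, and the job is handed in when it is done.

Besides the shell and the picture viewer there is one more tool, called as a command line: name --argument value ..., lists and objects as JSON in quotes. apply_moves: Moves the arm, as the interface text tells. Its arguments: {"type":"object","properties":{"deltas":{"type":"array","items":{"type":"number"}},"grip_force":{"type":"number"}},"required":["deltas"]}

```bash
ls; mkdir -p pics; python3 - <<'E'
from rig import bot,cams
import cv2,numpy as np
s=bot.get_state();print({k:np.round(v,3) for k,v in s.items()},bot.tcp_to_grasp)
for n in("scene","top"):
    p,d=cams.capture(n);cv2.imwrite(f"pics/{n}0.png",p[:,:,::-1]);c=cams.get_calibration(n);print(n,c)
E
```

```text
pics
{'time_s': np.float64(0.0), 'q': array([ 1.186,  0.468, -0.012,  1.604,  0.006,  1.071, -0.056]), 'dq': array([ 0.002,  0.001,  0.001, -0.001,  0.001,  0.001, -0.001]), 'effort': array([-0.0000e+00, -5.2057e+01, -1.3000e-02, -2.4375e+01, -5.7000e-02,
        1.7000e-02,  0.0000e+00]), 'eef_pos': array([ 0.218, -0.612,  0.214]), 'tool_rot': array([-3.094e+00, -5.340e-01,  1.000e-03]), 'ft_force': array([0.138, 0.105, 0.001]), 'torque': array([-0.009,  0.005, -0.001]), 'grip_force': np.float64(0.0), 'gripper_width': np.float64(0.092)} 0.0187
scene {'mtx': array([[614.57842247,   0.        , 320.91815179],
       [  0.        , 614.57842247, 241.77389823],
       [  0.        ,   0.        ,   1.        ]]), 'k1': 0.03425183390401746, 'camera_from_world': array([[ 0.53123895, -0.84722089,  0.00139245, -0.29088892],
       [-0.35436698, -0.22369353, -0.90795663,  0.24151284],
       [ 0.76955131,  0.48184849, -0.41906183,  1.35599056],
       [ 0.        ,  0.        ,  0.        ,  1.        ]])}
top {'mtx': array([[507.28619508,   0.        , 316.71643795],
       [  0.        , 507.28619508, 232.34904104],
       [  0.        ,   0.        ,   1.        ]]), 'k1': 0.027929404864978826, 'camera_from_world': array([[-1.13719436e-02, -9.99931178e-01,  2.88402033e-03,
         5.73387719e-04],
       [-9.87902919e-01,  1.07889671e-02, -1.54697838e-01,
         5.36269534e-01],
       [ 1.54656076e-01, -4.60834718e-03, -9.87957621e-01,
         1.15809431e+00],
       [ 0.00000000e+00,  0.00000000e+00,  0.00000000e+00,
         1.00000000e+00]])}
```

View pics/scene0.png

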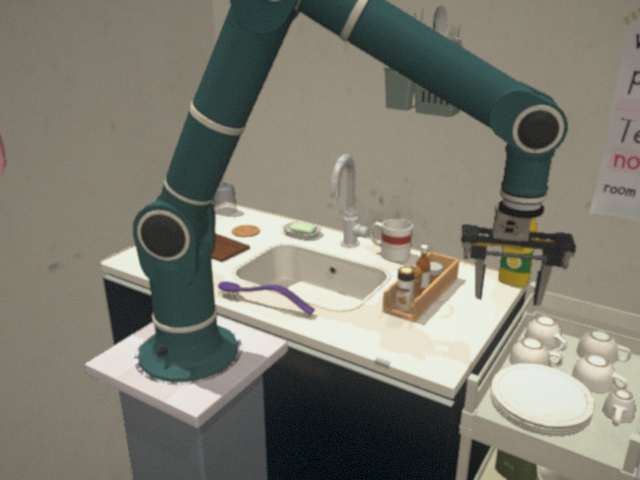

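View pics/top0.png

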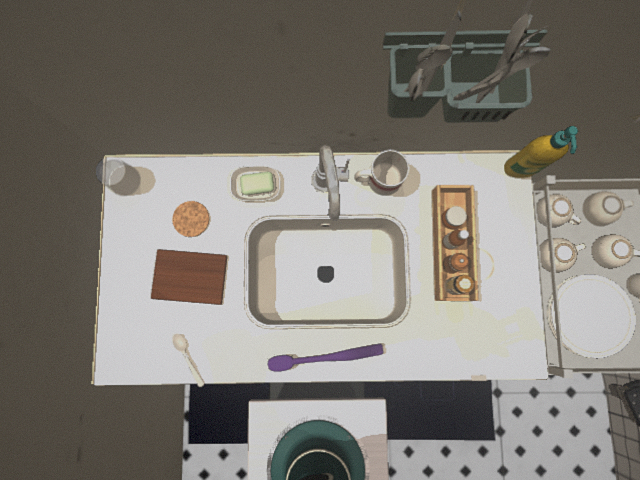

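```bash
cat > h.py <<'E'
from rig import bot,cams,silhouettes
import numpy as np,cv2
from scipy.spatial.transform import Rotation as R
def pts(n,mask,d):
    c=cams.get_calibration(n);v,u=np.nonzero(mask&(d>0));z=d[v,u]
    K=c['mtx'];x=(u-K[0,2])/K[0,0];y=(v-K[1,2])/K[1,1]
    r2=x*x+y*y
    for _ in range(5): s=1+c['k1']*r2; r2=(x*x+y*y)/s**2
    P=np.c_[x/s*z,y/s*z,z];T=np.linalg.inv(c['camera_from_world'])
    return P@T[:3,:3].T+T[:3,3],u,v
def find(n,name,d):
    o=silhouettes(n,name)
    return [(x['p'],x['bbox'],x['mask'])for x in o]
E
python3 - <<'E'
from h import *
for n in("top","scene"):
    p,d=cams.capture(n)
    for o in "squat_jar spice_jar pepper_mill sauce_bottle rack board_mid coaster soap_dish mug".split():
        for pr,b,m in find(n,o,d)[:2]:
            P=pts(n,m,d)[0]
            if len(P)<5: print(n,o,pr,b,len(P));continue
            zt=np.percentile(P[:,2],97);t=P[P[:,2]>zt-.008]
            print(n,o,round(pr,2),np.round(b),len(P),'lo',np.percentile(P,2,0).round(3),'hi',np.percentile(P,98,0).round(3),'topmid',((np.percentile(t,3,0)+np.percentile(t,97,0))/2).round(4))
E
```

```text
top spice_jar 0.57 [442. 275. 472. 295.] 450 lo [ 0.389 -0.343  0.019] hi [ 0.425 -0.306  0.117] topmid [ 0.4084 -0.3264  0.1136]
top pepper_mill 0.62 [442. 253. 470. 273.] 481 lo [ 0.44  -0.366  0.007] hi [ 0.487 -0.305  0.1  ] topmid [ 0.4597 -0.3252  0.0971]
top sauce_bottle 0.75 [442. 229. 469. 252.] 381 lo [ 0.496 -0.338  0.015] hi [ 0.531 -0.305  0.136] topmid [ 0.5147 -0.3257  0.1324]
top sauce_bottle 0.35 [443. 205. 467. 230.] 456 lo [ 0.546 -0.354  0.016] hi [ 0.59  -0.308  0.061] topmid [ 0.5702 -0.3327  0.057 ]
top rack 0.87 [430. 185. 479. 298.] 3369 lo [ 0.377 -0.374  0.004] hi [ 0.641 -0.284  0.062] topmid [ 0.5125 -0.3298  0.0592]
top board_mid 0.84 [150. 251. 227. 305.] 3508 lo [0.379 0.22  0.006] hi [0.497 0.38  0.017] topmid [0.4376 0.3007 0.0125]
top coaster 0.68 [170. 201. 206. 238.] 993 lo [0.541 0.265 0.001] hi [0.618 0.342 0.01 ] topmid [0.5795 0.3031 0.0062]
top soap_dish 0.83 [230. 166. 280. 200.] 1588 lo [ 0.624  0.088 -0.   ] hi [0.705 0.202 0.033] topmid [0.6625 0.1406 0.0298]
top mug 0.73 [356. 149. 409. 197.] 1557 lo [ 0.633 -0.214  0.004] hi [ 0.715 -0.
[... 508 characters left out ...]
45  0.022] hi [ 0.521 -0.315  0.134] topmid [ 0.511  -0.3266  0.1305]
scene rack 0.78 [383. 252. 458. 322.] 1656 lo [ 0.371 -0.378  0.006] hi [ 0.643 -0.287  0.061] topmid [ 0.5089 -0.3325  0.0571]
scene board_mid 0.61 [411. 265. 422. 296.] 243 lo [ 0.438 -0.347  0.029] hi [ 0.47  -0.324  0.104] topmid [ 0.444  -0.3327  0.1003]
scene coaster 0.77 [233. 223. 259. 238.] 290 lo [0.537 0.26  0.001] hi [0.625 0.345 0.011] topmid [0.5782 0.3014 0.0075]
scene soap_dish 0.77 [282. 222. 320. 242.] 533 lo [0.619 0.089 0.002] hi [0.708 0.203 0.035] topmid [0.6577 0.1368 0.0309]
scene mug 0.56 [368. 216. 411. 264.] 1287 lo [ 0.629 -0.216  0.006] hi [ 0.718 -0.105  0.102] topmid [ 0.6735 -0.167   0.0984]
```

The scene picture shows the rack to the right of the sink. In the top view the rack spans about (430–479, 185–298). From front to back it holds the spice jar (459,285), pepper mill (457,262), sauce bottle (458,240) and squat jar (455,216). The board is at (189,277) and the coaster at (191,219). The low-confidence `sauce_bottle` and the scene `board_mid` detections were wrong. I'll move the wrist over the rack to measure more exactly.

apply_moves --deltas '[0,0,0.114,0,0,-0.01,0.0919,0,0,0.114,0,0,-0.01,0.0919,0,0,0.114,0,0,-0.01,0.0919,0,0,0,0.019,-0.0235,-0.007,0.0919,0,0,0,0.019,-0.0235,-0.007,0.0919,0,0,0,0.019,-0.0235,-0.007,0.0919,0,0,0,0.019,-0.0235,-0.007,0.0919,0,0,0,0.019,-0.0235,-0.007,0.0919,0,0,0,0.019,-0.0235,-0.007,0.0919,0,0,0,0.019,-0.0235,-0.007,0.0919,0,0,0,0.019,-0.0235,-0.007,0.0919,0,0,0,0.019,-0.0235,-0.007,0.0919,0,0,0,0.019,-0.0235,-0.007,0.0919,0,0,0,0.019,-0.0235,-0.007,0.0919,0,0,0,0.019,-0.0235,-0.007,0.0919,0,0,0,0,0,0,0.0919,0,0,0,0,0,0,0.0919]'

```text
time_s: 2.52
eef_pos: [0.4472, -0.329, 0.3291]
tool_rot: [3.141, 0.006, 0.002]
ft_force: [-0.6, -0.8, 0.2]
gripper_width: 0.0919
grip_force: 0.0
```

```bash
cat >> h.py <<'E'
def look(n,names,pic=None):
    s=bot.get_state();print('tcp',s['eef_pos'].round(4),'rot',s['tool_rot'].round(4),'t',round(float(s['time_s']),1))
    p,d=cams.capture(n)
    if pic: cv2.imwrite(pic,p[:,:,::-1])
    for o in names.split():
        for pr,b,m in find(n,o,d)[:2]:
            P=pts(n,m,d)[0]
            if len(P)<50: print(n,o,pr,len(P));continue
            zt=np.percentile(P[:,2],90);t=P[P[:,2]>zt-.006]
            (c,w,a)=cv2.minAreaRect(t[:,:2].astype(np.float32)*1000)
            print(n,o,round(pr,2),np.round(b),'lo',np.percentile(P,2,0).round(3),'hi',np.percentile(P,98,0).round(3),'zt',zt.round(4),'topmid',((np.percentile(t,2,0)+np.percentile(t,98,0))/2).round(4),'rect',np.round(c,1),np.round(w),round(a,1))
E
python3 - <<'E'
from h import *
look("wrist","squat_jar spice_jar pepper_mill sauce_bottle rack","pics/w1.png")
E
```

```text
tcp [ 0.4472 -0.329   0.3291] rot [3.1411e+00 5.9000e-03 1.5000e-03] t 2.5
wrist squat_jar 0.79 [304.  76. 348. 120.] lo [ 0.548 -0.358  0.023] hi [ 0.591 -0.315  0.056] zt 0.0551 topmid [ 0.5702 -0.3369  0.054 ] rect [ 570.2 -336.9] [45. 45.] 62.8
wrist spice_jar 0.72 [300. 212. 334. 263.] lo [ 0.39  -0.348  0.014] hi [ 0.428 -0.31   0.113] zt 0.1123 topmid [ 0.4082 -0.3294  0.1105] rect [ 408.4 -329.2] [38. 39.] 47.6
wrist spice_jar 0.46 [304.  78. 346. 123.] lo [ 0.547 -0.358  0.024] hi [ 0.589 -0.316  0.056] zt 0.055 topmid [ 0.5693 -0.3374  0.0539] rect [ 569.7 -337.2] [45. 45.] 64.0
wrist pepper_mill 0.65 [300. 172. 332. 213.] lo [ 0.443 -0.348  0.018] hi [ 0.479 -0.312  0.101] zt 0.0944 topmid [ 0.4596 -0.3301  0.0951] rect [ 459.4 -330.3] [34. 33.] 89.1
wrist sauce_bottle 0.79 [301. 131. 333. 164.] lo [ 0.497 -0.346  0.078] hi [ 0.531 -0.313  0.132] zt 0.1314 topmid [ 0.5144 -0.3292  0.131 ] rect [ 514.3 -329.2] [18. 18.] 13.4
wrist rack 0.57 [286.  25. 365. 261.] lo [ 0.383 -0.378  0.004] hi [ 0.64  -0.291  0.057] zt 0.056 topmid [ 0.5122 -0.3344  0.0546] rect [ 508.9 -334.5] [ 88. 271.] 88.3
```

View pics/w1.png

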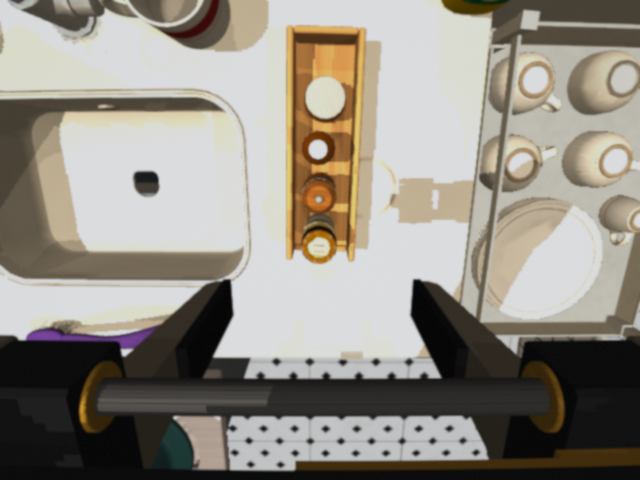

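The wrist picture shows the same order in the rack: spice jar (318,245), mill (319,195), bottle (318,149), squat jar (325,98). The wrist positions agree with the other views and with the file spacing in the text. I'll go down onto the spice jar, keeping the fingertips above the walls.

apply_moves --deltas '[0,0,0,-0.013,0,0,0.0919,0,0,0,-0.013,0,0,0.0919,0,0,0,-0.013,0,0,0.0919,0,0,0,0,0,0.024,0.0919,0,0,0,0,0,0.024,0.0919,0,0,0,0,0,0.024,0.0919,0,0,0,0,0,0.024,0.0919,0,0,0,0,0,0.024,0.0919,0,0,0,0,0,0.024,0.0919,0,0,0,0,0,0.024,0.0919,0,0,0,0,0,0.024,0.0919,0,0,0,0,0,0.024,0.0919,0,0,0,0,0,0.024,0.0919,0,0,0,0,0,0.024,0.0919,0,0,0,0,0,0,0.0919,0,0,0,0,0,0,0.0919,0,0,0,0,0,0,0.0919]'

```text
time_s: 4.23
eef_pos: [0.407, -0.3312, 0.0659]
tool_rot: [3.14, -0.002, 0.002]
ft_force: [0.3, 0.1, 0.0]
gripper_width: 0.092
grip_force: 0.0
```

apply_moves --deltas '[0,0,0,0.001,-0.002,0.002,0.0919,0,0,0,0,0,0,0.0919,0,0,0,0,0,0,0.03,0,0,0,0,0,0,0.03,0,0,0,0,0,0,0.03,0,0,0,0,0,0,0.03,0,0,0,0,0,0,0.03,0,0,0,0,0,0,0.03,0,0,0,0,0,0,0.03,0,0,0,0,0,0,0.03]' --grip_force 20

```text
time_s: 5.07
eef_pos: [0.4079, -0.3283, 0.0625]
tool_rot: [-3.141, 0.0, 0.0]
ft_force: [0.3, -0.9, -0.3]
gripper_width: 0.0409
grip_force: 8.7
```

apply_moves --deltas '[0,0,0,0,0,-0.015,0.03,0,0,0,0,0,-0.02,0.03,0,0,0,0,0,-0.02,0.03,0,0,0,0,0,-0.02,0.03,0,0,0,0,0,-0.02,0.03,0,0,0,0,0,-0.02,0.03,0,0,0,0,0,-0.02,0.03,0,0,0,0,0,-0.015,0.03,0,0,0,0,-0.02,0,0.03,0,0,0,0,-0.034,0,0.03,0,0,0,0,-0.034,0,0.03,0,0,0,0.003,-0.034,0,0.03,0,0,0,0.003,-0.034,0,0.03,0,0,0,0.003,-0.034,0,0.03,0,0,0,0.003,-0.034,0,0.03,0,0,0,0.003,-0.034,0,0.03,0,0,0,0.003,-0.034,0,0.03,0,0,0,0.003,-0.034,0,0.03,0,0,0,0.003,-0.034,0,0.03,0,0,0,0,-0.025,0,0.03]'

```text
time_s: 6.73
eef_pos: [0.4319, 0.0595, 0.2127]
tool_rot: [-3.141, -0.003, -0.001]
ft_force: [0.2, 0.3, -0.4]
gripper_width: 0.0405
grip_force: 20.0
```

```bash
python3 - <<'E'
from h import *
s=bot.get_state();c=cams.get_calibration("wrist")['camera_from_world']
T=np.linalg.inv(c);print(T[:3,3]-s['eef_pos'],T[:3,2],s['gripper_width'],s['grip_force'],s['eef_pos'],s['q'])
E
```

```text
[ 0.08036107 -0.00063097  0.16920509] [-0.27806651 -0.00104071 -0.96056126] 0.0405352236031914 19.953483771532774 [0.43190578 0.05946304 0.21267842] [ 0.18913071  0.13657674 -0.43092867  2.07936291  0.06987523  0.93852078
 -1.84839582]
```

apply_moves --deltas '[0,0,0,0.001,-0.033,0,0.03,0,0,0,0.001,-0.033,0,0.03,0,0,0,0.001,-0.033,0,0.03,0,0,0,0.001,-0.033,0,0.03,0,0,0,0.001,-0.033,0,0.03,0,0,0,0.001,-0.033,0,0.03,0,0,0,0,-0.033,0,0.03,0,0,0,0,-0.033,0,0.03,0,0,0,0,-0.03,0,0.03,0,0,-0.1208,0,0,0,0.03,0,0,-0.1208,0,0,0.005,0.03,0,0,-0.1208,0,0,0.005,0.03,0,0,-0.1208,0,0,0.005,0.03,0,0,-0.1208,0,0,0.005,0.03,0,0,-0.1208,0,0,0.005,0.03,0,0,-0.1208,0,0,0.005,0.03,0,0,-0.1208,0,0,0.005,0.03,0,0,-0.1208,0,0,0.005,0.03,0,0,-0.1208,0,0,0.005,0.03,0,0,-0.1208,0,0,0,0.03]'

```text
time_s: 8.4
eef_pos: [0.4376, 0.3497, 0.1663]
tool_rot: [2.468, 1.944, -0.004]
ft_force: [0.1, -0.2, -0.9]
gripper_width: 0.0405
grip_force: 20.0
```

apply_moves --deltas '[0,0,-0.1208,0,0,0.01,0.03,0,0,-0.1208,0,0,0.01,0.03,0,0,0,0,0,0.01,0.03,0,0,0,0,0,0,0.03,0,0,0,0,0,0,0.03]'

```text
time_s: 8.82
eef_pos: [0.4378, 0.3501, 0.1369]
tool_rot: [-2.225, -2.217, 0.003]
ft_force: [-0.4, 0.4, -1.1]
gripper_width: 0.0406
grip_force: 20.0
```

```bash
python3 - <<'E'
from h import *
look("wrist","board_mid coaster spice_jar","pics/w2.png")
look("top","board_mid coaster spice_jar")
E
```

```text
tcp [0.4378 0.3501 0.1369] rot [-2.2255 -2.217   0.0025] t 8.8
wrist board_mid 0.86 [257. 186. 406. 290.] lo [0.388 0.311 0.009] hi [0.504 0.389 0.014] zt 0.0131 topmid [0.4456 0.3496 0.0117] rect [445.7 342.9] [ 90. 121.] 84.5
wrist coaster 0.64 [430. 230. 533. 327.] lo [0.543 0.265 0.004] hi [0.623 0.346 0.008] zt 0.0076 topmid [0.5826 0.3052 0.0064] rect [583.4 304.4] [89. 89.] 73.7
wrist spice_jar 0.75 [273. 234. 373. 379.] lo [0.422 0.341 0.097] hi [0.458 0.371 0.189] zt 0.1887 topmid [0.4402 0.3554 0.1866] rect [440.4 357.9] [38. 40.] 89.3
tcp [0.4383 0.3509 0.1382] rot [2.2230e+00 2.2193e+00 1.5000e-03] t 9.0
top board_mid 0.76 [155. 250. 227. 291.] lo [0.419 0.217 0.007] hi [0.5   0.373 0.017] zt 0.0148 topmid [0.4595 0.2955 0.0129] rect [479.6 289. ] [181.  74.] 65.7
top coaster 0.66 [170. 202. 207. 239.] lo [0.541 0.265 0.001] hi [0.619 0.342 0.01 ] zt 0.0087 topmid [0.5797 0.3034 0.0067] rect [579.4 302.8] [85. 85.] 62.4
```

View pics/w2.png

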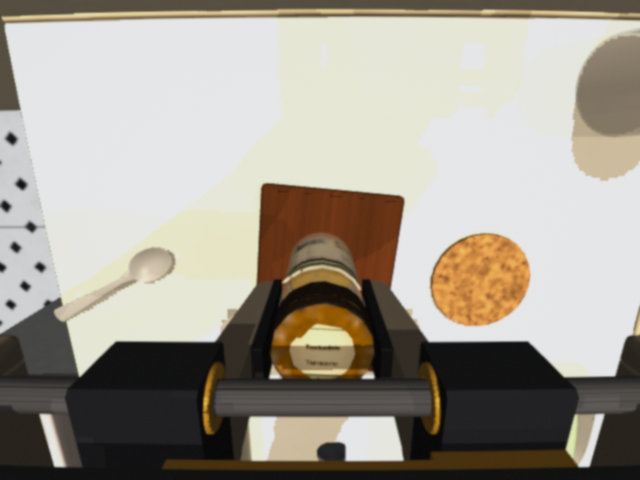

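The wrist picture shows the board's far part at about (330,230), rotated about 5.5°. The coaster is at (480,279), and the jar is upright in the fingers. I'll lower it near the far end of the board.

apply_moves --deltas '[0,0,0,0.003,0.005,0.009,0.03,0,0,0,0,0,0.012,0.03,0,0,0,0,0,0.012,0.03,0,0,0,0,0,0.012,0.03,0,0,0,0,0,0.012,0.03,0,0,0,0,0,0.008,0.03,0,0,0,0,0,0.004,0.03,0,0,0,0,0,0,0.03,0,0,0,0,0,0,0.03]'

```text
time_s: 9.97
eef_pos: [0.4431, 0.3538, 0.0685]
tool_rot: [-2.222, -2.221, -0.0]
ft_force: [0.3, 0.5, -1.5]
gripper_width: 0.0406
grip_force: 20.0
```

apply_moves --deltas '[0,0,0,0,0,0.001,0.03,0,0,0,0,0,0.001,0.03,0,0,0,0,0,0,0.03,0,0,0,0,0,0,0.0919,0,0,0,0,0,0,0.0919,0,0,0,0,0,0,0.0919,0,0,0,0,0,0,0.0919]'

```text
time_s: 10.55
eef_pos: [0.4432, 0.3536, 0.0668]
tool_rot: [2.222, 2.221, 0.001]
ft_force: [-0.2, 0.3, -0.2]
gripper_width: 0.0659
grip_force: 0.0
```

apply_moves --deltas '[0,0,0,0,0,-0.02,0.0919,0,0,0,0,0,-0.025,0.0919,0,0,0,0,0,-0.03,0.0919,0,0,0,0,0,-0.03,0.0919,0,0,0.1208,0,0,-0.003,0.0919,0,0,0.1208,0,0,-0.003,0.0919,0,0,0.1208,0,0,-0.003,0.0919,0,0,0.1208,0,0,-0.003,0.0919,0,0,0.1208,0,0,-0.003,0.0919,0,0,0.1208,0,0,-0.003,0.0919,0,0,0.1208,0,0,-0.003,0.0919,0,0,0.1208,0,0,-0.003,0.0919,0,0,0.1208,0,0,-0.003,0.0919,0,0,0.1208,0,0,-0.003,0.0919,0,0,0.1208,0,0,-0.003,0.0919,0,0,0.1208,0,0,-0.003,0.0919,0,0,0.1208,0,0,-0.003,0.0919,0,0,0,0,0.02,0,0.0919,0,0,0,0,0.034,0,0.0919,0,0,0,0,0.034,0,0.0919]'

```text
time_s: 12.22
eef_pos: [0.4424, 0.2656, 0.2105]
tool_rot: [-3.141, -0.004, 0.0]
ft_force: [0.9, -0.4, 0.6]
gripper_width: 0.0922
grip_force: 0.0
```

apply_moves --deltas '[0,0,0,0,0.034,0,0.0919,0,0,0,0,0.034,0,0.0919,0,0,0,0,0.034,0,0.0919,0,0,0,0,0.034,0,0.0919,0,0,0,0,0.034,0,0.0919,0,0,0,0,0.034,0,0.0919,0,0,0,0,0.034,0,0.0919,0,0,0,0,0.034,0,0.0919,0,0,0,0,0.034,0,0.0919,0,0,0,0,0.034,0,0.0919,0,0,0,0,0.034,0,0.0919,0,0,0,0.004,0.034,0,0.0919,0,0,0,0.004,0.034,0,0.0919,0,0,0,0.004,0.034,0,0.0919,0,0,0,0.004,0.034,0,0.0919,0,0,0,0,0.034,0,0.0919,0,0,0,0,0.034,0,0.0919,0,0,0,0,0.014,0,0.0919,0,0,0,0,0,0,0.0919,0,0,0,0,0,0,0.0919]'

```text
time_s: 13.88
eef_pos: [0.4588, -0.326, 0.2102]
tool_rot: [-3.14, 0.001, 0.001]
ft_force: [0.4, 0.7, -0.8]
gripper_width: 0.0918
grip_force: 0.0
```

```bash
python3 - <<'E'
from h import *
look("wrist","squat_jar pepper_mill sauce_bottle rack")
look("top","squat_jar pepper_mill sauce_bottle spice_jar board_mid")
E
```

```text
tcp [ 0.4588 -0.326   0.2102] rot [-3.1405e+00  1.5000e-03  7.0000e-04] t 13.9
wrist squat_jar 0.78 [301.  69. 360. 130.] lo [ 0.55  -0.353  0.008] hi [ 0.594 -0.31   0.057] zt 0.0563 topmid [ 0.5733 -0.3318  0.0553] rect [ 573.4 -331.9] [45. 45.] 61.0
wrist pepper_mill 0.76 [295. 193. 342. 257.] lo [ 0.448 -0.343  0.02 ] hi [ 0.483 -0.307  0.102] zt 0.0956 topmid [ 0.4637 -0.3252  0.0963] rect [ 463.  -325.3] [34. 35.] 62.9
wrist sauce_bottle 0.74 [300. 142. 343. 186.] lo [ 0.502 -0.341  0.068] hi [ 0.536 -0.308  0.134] zt 0.1329 topmid [ 0.5181 -0.3243  0.1323] rect [ 517.9 -324.4] [18. 19.] 67.7
wrist rack 0.6 [274.   0. 385. 310.] lo [ 0.383 -0.373  0.006] hi [ 0.642 -0.288  0.059] zt 0.0575 topmid [ 0.5154 -0.3302  0.0559] rect [ 511.4 -330.1] [ 89. 269.] 88.9
tcp [ 0.4594 -0.3248  0.2108] rot [-3.1413e+00 -3.6000e-03 -5.0000e-04] t 14.1
top squat_jar 0.62 [442. 208. 466. 231.] lo [ 0.547 -0.353  0.018] hi [ 0.588 -0.307  0.06 ] zt 0.0584 topmid [ 0.5687 -0.3321  0.0567] rect [ 569.5 -331.6] [43. 47.] 25.4
top sauce_bottle 0.62 [148. 248. 226. 309.] lo [0.379 0.219 0.006] hi [0.497 0.381 0.017] zt 0.0148 topmid [0.4381 0.3005 0.013 ] rect [438.2 301.4] [169. 119.] 84.4
top spice_jar 0.88 [145. 262. 177. 284.] lo [0.422 0.333 0.012] hi [0.46  0.368 0.121] zt 0.1187 topmid [0.4411 0.3521 0.1173] rect [442.  351.6] [38. 38.] 2.5
top board_mid 0.88 [150. 247. 229. 308.] lo [0.379 0.22  0.007] hi [0.497 0.38  0.017] zt 0.0148 topmid [0.438  0.3003 0.013 ] rect [437.9 301.3] [169. 119.] 84.1
```

apply_moves --deltas '[0,0,0,0.002,0.001,0.008,0.0919,0,0,0,0,0,0.02,0.0919,0,0,0,0,0,0.02,0.0919,0,0,0,0,0,0.02,0.0919,0,0,0,0,0,0.02,0.0919,0,0,0,0,0,0.02,0.0919,0,0,0,0,0,0.02,0.0919,0,0,0,0,0,0.012,0.0919,0,0,0,0,0,0.006,0.0919,0,0,0,0,0,0,0.0919,0,0,0,0,0,0,0.0919]'

```text
time_s: 15.35
eef_pos: [0.4613, -0.3277, 0.0648]
tool_rot: [3.141, -0.0, 0.001]
ft_force: [0.2, 0.9, 0.2]
gripper_width: 0.0919
grip_force: 0.0
```

apply_moves --deltas '[0,0,0,0,0,0.002,0.0919,0,0,0,0,0,0,0.03,0,0,0,0,0,0,0.03,0,0,0,0,0,0,0.03,0,0,0,0,0,0,0.03,0,0,0,0,0,0,0.03,0,0,0,0,0,0,0.03,0,0,0,0,0,0,0.03,0,0,0,0,0,0,0.03,0,0,0,0,0,0,0.03,0,0,0,0,0,0,0.03]'

```text
time_s: 16.27
eef_pos: [0.4609, -0.3274, 0.0625]
tool_rot: [-3.142, 0.0, 0.0]
ft_force: [0.8, 1.2, 0.5]
gripper_width: 0.0392
grip_force: 19.9
```

apply_moves --deltas '[0,0,0,0,0,-0.015,0.03,0,0,0,0,0,-0.02,0.03,0,0,0,0,0,-0.02,0.03,0,0,0,0,0,-0.02,0.03,0,0,0,0,0,-0.02,0.03,0,0,0,0,0,-0.02,0.03,0,0,0,0,0,-0.02,0.03,0,0,0,0,0,-0.015,0.03,0,0,0,0,-0.02,0,0.03,0,0,0,-0.002,-0.034,0,0.03,0,0,0,-0.002,-0.034,0,0.03,0,0,0,-0.002,-0.034,0,0.03,0,0,0,-0.002,-0.034,0,0.03,0,0,0,-0.002,-0.034,0,0.03,0,0,0,-0.002,-0.034,0,0.03,0,0,0,-0.002,-0.034,0,0.03,0,0,0,-0.002,-0.034,0,0.03,0,0,0,-0.002,-0.034,0,0.03,0,0,0,-0.002,-0.034,0,0.03,0,0,0,-0.002,-0.034,0,0.03]'

```text
time_s: 17.93
eef_pos: [0.4385, 0.0679, 0.2127]
tool_rot: [3.141, -0.001, 0.001]
ft_force: [0.4, 0.7, -0.7]
gripper_width: 0.0392
grip_force: 19.9
```

apply_moves --deltas '[0,0,0,0,-0.033,0,0.03,0,0,0,0,-0.033,0,0.03,0,0,0,0,-0.033,0,0.03,0,0,0,0,-0.033,0,0.03,0,0,0,0,-0.033,0,0.03,0,0,0,0,-0.033,0,0.03,0,0,0,0,-0.033,0,0.03,0,0,-0.1208,0,0,0,0.03,0,0,-0.1208,0,0,0.006,0.03,0,0,-0.1208,0,0,0.006,0.03,0,0,-0.1208,0,0,0.006,0.03,0,0,-0.1208,0,0,0.006,0.03,0,0,-0.1208,0,0,0.006,0.03,0,0,-0.1208,0,0,0.006,0.03,0,0,-0.1208,0,0,0.006,0.03,0,0,-0.1208,0,0,0.006,0.03,0,0,-0.1208,0,0,0.006,0.03,0,0,-0.1208,0,0,0.006,0.03,0,0,-0.1208,0,0,0,0.03,0,0,-0.1208,0,0,0,0.03]'

```text
time_s: 19.6
eef_pos: [0.4388, 0.2971, 0.1519]
tool_rot: [-2.216, -2.227, 0.002]
ft_force: [-0.4, 0.4, -1.0]
gripper_width: 0.0391
grip_force: 19.9
```

apply_moves --deltas '[0,0,0,0,0,0.01,0.03,0,0,0,0,0,0.01,0.03,0,0,0,0,0,0.01,0.03,0,0,0,0,0,0,0.03,0,0,0,0,0,0,0.03]'

```text
time_s: 20.02
eef_pos: [0.4385, 0.2972, 0.1215]
tool_rot: [-2.223, -2.219, 0.003]
ft_force: [-0.5, -0.8, -1.6]
gripper_width: 0.039
grip_force: 19.9
```

apply_moves --deltas '[0,0,0,0,0,0.01,0.03,0,0,0,0,0,0.012,0.03,0,0,0,0,0,0.012,0.03,0,0,0,0,0,0.01,0.03,0,0,0,0,0,0.006,0.03,0,0,0,0,0,0.003,0.03,0,0,0,0,0,0.0015,0.03,0,0,0,0,0,0,0.03,0,0,0,0,0,0,0.03]'

```text
time_s: 20.77
eef_pos: [0.4393, 0.2978, 0.0684]
tool_rot: [2.222, 2.221, 0.001]
ft_force: [-0.8, 0.0, -1.2]
gripper_width: 0.0392
grip_force: 19.9
```

apply_moves --deltas '[0,0,0,0,0,0.001,0.03,0,0,0,0,0,0.001,0.03,0,0,0,0,0,0,0.03,0,0,0,0,0,0,0.0919,0,0,0,0,0,0,0.0919,0,0,0,0,0,0,0.0919,0,0,0,0,0,0,0.0919,0,0,0,0,0,0,0.0919,0,0,0,0,0,0,0.0919]'

```text
time_s: 21.52
eef_pos: [0.4391, 0.2975, 0.066]
tool_rot: [2.222, 2.221, -0.0]
ft_force: [-0.4, -0.8, -0.1]
gripper_width: 0.077
grip_force: 0.0
```

apply_moves --deltas '[0,0,0,0,0,-0.02,0.0919,0,0,0,0,0,-0.025,0.0919,0,0,0,0,0,-0.03,0.0919,0,0,0,0,0,-0.03,0.0919,0,0,0.1208,0,0,-0.003,0.0919,0,0,0.1208,0,0,-0.003,0.0919,0,0,0.1208,0,0,-0.003,0.0919,0,0,0.1208,0,0,-0.003,0.0919,0,0,0.1208,0,0,-0.003,0.0919,0,0,0.1208,0,0,-0.003,0.0919,0,0,0.1208,0,0,-0.003,0.0919,0,0,0.1208,0,0,-0.003,0.0919,0,0,0.1208,0,0,-0.003,0.0919,0,0,0.1208,0,0,-0.003,0.0919,0,0,0.1208,0,0,-0.003,0.0919,0,0,0.1208,0,0,-0.003,0.0919,0,0,0.1208,0,0,-0.003,0.0919,0,0,0,0,0.02,0,0.0919,0,0,0,0,0.034,0,0.0919,0,0,0,0,0.034,0,0.0919]'

```text
time_s: 23.18
eef_pos: [0.4385, 0.2096, 0.21]
tool_rot: [-3.141, -0.005, 0.0]
ft_force: [0.8, -0.0, -0.4]
gripper_width: 0.0917
grip_force: 0.0
```

apply_moves --deltas '[0,0,0,0,0.034,0,0.0919,0,0,0,0,0.034,0,0.0919,0,0,0,0,0.034,0,0.0919,0,0,0,0,0.034,0,0.0919,0,0,0,0,0.034,0,0.0919,0,0,0,0,0.034,0,0.0919,0,0,0,0,0.034,0,0.0919,0,0,0,0,0.034,0,0.0919,0,0,0,0,0.034,0,0.0919,0,0,0,0,0.034,0,0.0919,0,0,0,0.013,0.034,0,0.0919,0,0,0,0.013,0.034,0,0.0919,0,0,0,0.013,0.034,0,0.0919,0,0,0,0.013,0.034,0,0.0919,0,0,0,0.013,0.034,0,0.0919,0,0,0,0.012,0.028,0,0.0919,0,0,0,0,0,0,0.0919,0,0,0,0,0,0,0.0919,0,0,0,0,0,0,0.0919]'

```text
time_s: 24.77
eef_pos: [0.5156, -0.3272, 0.2096]
tool_rot: [-3.14, -0.001, 0.001]
ft_force: [0.5, 0.0, -0.5]
gripper_width: 0.0917
grip_force: 0.0
```

```bash
python3 - <<'E'
from h import *
look("wrist","squat_jar sauce_bottle rack")
look("top","pepper_mill spice_jar")
look("wrist","squat_jar sauce_bottle rack")
E
```

```text
tcp [ 0.5156 -0.3272  0.2096] rot [-3.1402e+00 -1.0000e-03  1.5000e-03] t 24.8
wrist squat_jar 0.63 [302. 136. 356. 191.] lo [ 0.553 -0.353  0.026] hi [ 0.596 -0.312  0.057] zt 0.0566 topmid [ 0.5737 -0.3328  0.0557] rect [ 573.7 -333. ] [45. 46.] 48.4
wrist squat_jar 0.44 [ 18.   3. 208.  99.] lo [ 0.636 -0.218  0.005] hi [ 0.711 -0.103  0.1  ] zt 0.0966 topmid [ 0.6621 -0.1644  0.0959] rect [ 663.2 -162.6] [112.  56.] 89.0
wrist sauce_bottle 0.81 [297. 201. 340. 265.] lo [ 0.51  -0.342  0.019] hi [ 0.536 -0.31   0.134] zt 0.133 topmid [ 0.5181 -0.3256  0.1313] rect [ 517.6 -325.6] [19. 18.] 1.7
wrist rack 0.79 [274.  71. 382. 359.] lo [ 0.382 -0.374  0.007] hi [ 0.644 -0.289  0.059] zt 0.0578 topmid [ 0.5166 -0.3316  0.0562] rect [ 512.5 -331.4] [ 88. 270.] 88.8
tcp [ 0.516  -0.3271  0.2104] rot [-3.1415e+00 -2.6000e-03 -3.0000e-04] t 25.0
top pepper_mill 0.68 [172. 266. 199. 286.] lo [0.418 0.276 0.018] hi [0.456 0.311 0.105] zt 0.101 topmid [0.4374 0.2956 0.1008] rect [437.3 296.4] [31. 33.] 2.0
top spice_jar 0.89 [142. 263. 175. 286.] lo [0.422 0.333 0.014] hi [0.46  0.371 0.12 ] zt 0.1188 topmid [0.4419 0.3526 0.1171] rect [442.  352.3] [39. 37.] 88.2
tcp [ 0.516  -0.3279  0.2105] rot [3.1413e+00 1.1000e-03 6.0000e-04] t 25.1
wrist squat_jar 0.66 [274.  74. 383. 362.] lo [ 0.382 -0.375  0.006] hi [ 0.643 -0.289  0.058] zt 0.0568 topmid [ 0.5156 -0.3318  0.0552] rect [ 511.  -331.5] [ 88. 272.] 88.7
wrist squat_jar 0.55 [298. 137. 355. 192.] lo [ 0.552 -0.355  0.023] hi [ 0.596 -0.313  0.056] zt 0.0559 topmid [ 0.5731 -0.3341  0.0548] rect [ 572.9 -334.1] [46. 45.] 16.5
wrist sauce_bottle 0.75 [296. 201. 336. 263.] lo [ 0.509 -0.343  0.008] hi [ 0.536 -0.309  0.133] zt 0.132 topmid [ 0.5178 -0.3264  0.1302] rect [ 517.7 -326.4] [18. 18.] 0.3
```

apply_moves --deltas '[0,0,0,0.001,0,0.008,0.0919,0,0,0,0,0,0.02,0.0919,0,0,0,0,0,0.02,0.0919,0,0,0,0,0,0.02,0.0919,0,0,0,0,0,0.02,0.0919,0,0,0,0,0,0.02,0.0919,0,0,0,0,0,0.02,0.0919,0,0,0,0,0,0.012,0.0919,0,0,0,0,0,0.006,0.0919,0,0,0,0,0,0,0.0919,0,0,0,0,0,0,0.0919]'

```text
time_s: 26.23
eef_pos: [0.5173, -0.3286, 0.0644]
tool_rot: [3.141, -0.0, 0.001]
ft_force: [0.3, 0.3, -0.6]
gripper_width: 0.0921
grip_force: 0.0
```

apply_moves --deltas '[0,0,0,0,-0.001,0.002,0.0919,0,0,0,0,0,0,0.03,0,0,0,0,0,0,0.03,0,0,0,0,0,0,0.03,0,0,0,0,0,0,0.03,0,0,0,0,0,0,0.03,0,0,0,0,0,0,0.03,0,0,0,0,0,0,0.03,0,0,0,0,0,0,0.03,0,0,0,0,0,0,0.03,0,0,0,0,0,0,0.03]'

```text
time_s: 27.15
eef_pos: [0.5169, -0.3274, 0.0621]
tool_rot: [-3.142, 0.0, 0.0]
ft_force: [-0.7, 0.3, 0.4]
gripper_width: 0.0374
grip_force: 19.9
```

apply_moves --deltas '[0,0,0,0,0,-0.015,0.03,0,0,0,0,0,-0.02,0.03,0,0,0,0,0,-0.02,0.03,0,0,0,0,0,-0.02,0.03,0,0,0,0,0,-0.02,0.03,0,0,0,0,0,-0.02,0.03,0,0,0,0,0,-0.02,0.03,0,0,0,0,0,-0.015,0.03,0,0,0,-0.014,-0.02,0,0.03,0,0,0,-0.014,-0.034,0,0.03,0,0,0,-0.014,-0.034,0,0.03,0,0,0,-0.014,-0.034,0,0.03,0,0,0,-0.014,-0.034,0,0.03,0,0,0,-0.014,-0.034,0,0.03,0,0,0,0,-0.034,0,0.03,0,0,0,0,-0.034,0,0.03,0,0,0,0,-0.034,0,0.03,0,0,0,0,-0.034,0,0.03,0,0,0,0,-0.034,0,0.03,0,0,0,0,-0.034,0,0.03]'

```text
time_s: 28.82
eef_pos: [0.4325, 0.068, 0.2122]
tool_rot: [3.141, -0.001, 0.001]
ft_force: [0.4, -0.8, -1.7]
gripper_width: 0.0372
grip_force: 19.9
```

apply_moves --deltas '[0,0,0,0,-0.034,0,0.03,0,0,0,0,-0.035,0,0.03,0,0,0,0,-0.035,0,0.03,0,0,0,0,-0.035,0,0.03,0,0,0,0,-0.034,0,0.03,0,0,-0.1208,0,0,0,0.03,0,0,-0.1208,0,0,0.005,0.03,0,0,-0.1208,0,0,0.005,0.03,0,0,-0.1208,0,0,0.005,0.03,0,0,-0.1208,0,0,0.005,0.03,0,0,-0.1208,0,0,0.005,0.03,0,0,-0.1208,0,0,0.005,0.03,0,0,-0.1208,0,0,0.005,0.03,0,0,-0.1208,0,0,0.005,0.03,0,0,-0.1208,0,0,0.005,0.03,0,0,-0.1208,0,0,0.005,0.03,0,0,-0.1208,0,0,0,0.03,0,0,-0.1208,0,0,0,0.03,0,0,0,0,0,0,0.03,0,0,0,0,0,0,0.03]'

```text
time_s: 30.48
eef_pos: [0.433, 0.2392, 0.1619]
tool_rot: [-2.226, -2.216, 0.001]
ft_force: [-0.3, -0.7, -0.8]
gripper_width: 0.0374
grip_force: 19.9
```

apply_moves --deltas '[0,0,0,0.003,0,0.01,0.03,0,0,0,0,0,0.015,0.03,0,0,0,0,0,0.015,0.03,0,0,0,0,0,0.015,0.03,0,0,0,0,0,0.015,0.03,0,0,0,0,0,0.012,0.03,0,0,0,0,0,0.006,0.03,0,0,0,0,0,0.004,0.03,0,0,0,0,0,0.001,0.03,0,0,0,0,0,0,0.03,0,0,0,0,0,0,0.03]'

```text
time_s: 31.4
eef_pos: [0.4335, 0.2429, 0.0696]
tool_rot: [2.222, 2.22, 0.002]
ft_force: [0.7, 0.4, -1.6]
gripper_width: 0.0375
grip_force: 19.9
```

apply_moves --deltas '[0,0,0,0,0,0.001,0.03,0,0,0,0,0,0.001,0.03,0,0,0,0,0,0.001,0.03,0,0,0,0,0,0,0.03,0,0,0,0,0,0,0.0919,0,0,0,0,0,0,0.0919,0,0,0,0,0,0,0.0919,0,0,0,0,0,0,0.0919,0,0,0,0,0,0,0.0919,0,0,0,0,0,0,0.0919,0,0,0,0,0,-0.01,0.0919,0,0,0,0,0,-0.02,0.0919,0,0,0,0,0,-0.03,0.0919,0,0,0,0,0,-0.03,0.0919,0,0,0,0,0,-0.03,0.0919,0,0,0,0,0,-0.025,0.0919,0,0,0,-0.02,-0.007,0,0.0919,0,0,0,-0.034,-0.008,0,0.0919,0,0,0,-0.034,0,0,0.0919]'

```text
time_s: 32.98
eef_pos: [0.4165, 0.1548, 0.212]
tool_rot: [2.217, 2.225, 0.001]
ft_force: [1.1, -0.1, -0.0]
gripper_width: 0.092
grip_force: 0.0
```

apply_moves --deltas '[0,0,0,-0.034,0,0,0.0919,0,0,0,-0.034,0,0,0.0919,0,0,0,-0.034,0,0,0.0919,0,0,0,-0.034,0,0,0.0919,0,0,0,-0.034,0,0,0.0919,0,0,0,-0.034,0,0,0.0919,0,0,0,-0.034,0,0,0.0919,0,0,0,-0.034,0,0,0.0919,0,0,0,-0.034,0,0,0.0919,0,0,0,-0.034,0,0,0.0919,0,0,0,-0.034,0,0,0.0919,0,0,0,-0.034,0,0,0.0919,0,0,0,-0.034,0.02,0,0.0919,0,0,0,-0.034,0.03,0,0.0919,0,0,0,-0.014,0.035,0,0.0919,0,0,0,0,0.035,0,0.0919,0,0,0,0,0,0,0.0919,0,0,0,0,0,0,0.0919]'

```text
time_s: 34.48
eef_pos: [0.5368, -0.3315, 0.2109]
tool_rot: [-2.219, -2.223, -0.003]
ft_force: [0.2, 0.6, -0.4]
gripper_width: 0.0919
grip_force: 0.0
```

```bash
python3 - <<'E'
from h import *
look("top","pepper_mill spice_jar sauce_bottle squat_jar","pics/t3.png")
look("wrist","squat_jar rack","pics/w3.png")
a=cv2.imread("pics/t3.png")[170:320,130:280];b=cv2.imread("pics/w3.png")
cv2.imwrite("pics/m3.png",np.hstack([cv2.resize(a,(400,400)),cv2.resize(b,(400,400))]))
E
```

```text
tcp [ 0.5368 -0.3315  0.2109] rot [-2.2188 -2.2226 -0.003 ] t 34.5
top pepper_mill 0.72 [175. 270. 199. 286.] lo [0.418 0.276 0.024] hi [0.453 0.309 0.106] zt 0.1011 topmid [0.4369 0.295  0.1013] rect [436.5 294.1] [32. 31.] 46.1
top spice_jar 0.74 [145. 263. 174. 284.] lo [0.422 0.333 0.026] hi [0.459 0.367 0.121] zt 0.119 topmid [0.4413 0.3511 0.1177] rect [441.6 351.1] [36. 37.] 47.0
top sauce_bottle 0.81 [202. 271. 222. 291.] lo [0.412 0.221 0.025] hi [0.445 0.249 0.139] zt 0.1368 topmid [0.4295 0.2391 0.1367] rect [429.2 239.6] [15. 18.] 47.0
top squat_jar 0.68 [442. 206. 466. 230.] lo [ 0.547 -0.354  0.02 ] hi [ 0.591 -0.308  0.06 ] zt 0.0585 topmid [ 0.57   -0.3322  0.057 ] rect [ 569.7 -332. ] [48. 43.] 47.3
tcp [ 0.5342 -0.3331  0.2116] rot [ 2.2226e+00  2.2197e+00 -1.4000e-03] t 34.7
wrist squat_jar 0.96 [331. 190. 387. 248.] lo [ 0.55  -0.353  0.02 ] hi [ 0.593 -0.31   0.057] zt 0.056 topmid [ 0.5729 -0.333   0.055 ] rect [ 573.1 -333.1] [45. 45.] 71.1
wrist rack 0.78 [142. 165. 444. 269.] lo [ 0.382 -0.373  0.006] hi [ 0.642 -0.286  0.058] zt 0.0567 topmid [ 0.5148 -0.3304  0.0549] rect [ 512.4 -331.2] [ 89. 271.] 88.8
```

View pics/m3.png

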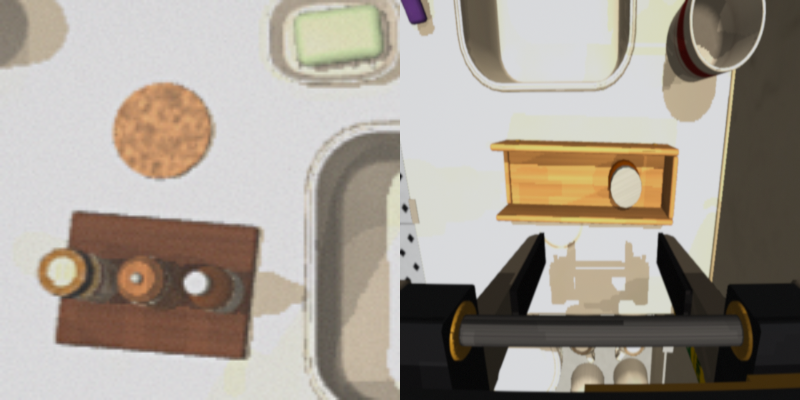

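The left half shows all three things standing upright on the board, with the coaster clear. The right half shows the squat jar alone in the rack at (625,183) with free space on both sides. I'll go down to it with a reduced opening.

apply_moves --deltas '[0,0,0,-0.001,0.018,0,0.07,0,0,0,0,0.018,0,0.07,0,0,0,0,0,0.02,0.07,0,0,0,0,0,0.025,0.07,0,0,0,0,0,0.025,0.07,0,0,0,0,0,0.025,0.07,0,0,0,0,0,0.02,0.07,0,0,0,0,0,0.01,0.07,0,0,0,0,0,0,0.07,0,0,0,0,0,0,0.07,0,0,0,0,0,0,0.07]'

```text
time_s: 35.8
eef_pos: [0.5722, -0.3342, 0.0877]
tool_rot: [2.221, 2.219, 0.001]
ft_force: [0.6, -0.0, -0.3]
gripper_width: 0.0701
grip_force: 0.0
```

```bash
python3 - <<'E'
from h import *
look("wrist","squat_jar rack","pics/w4.png")
E
```

```text
tcp [ 0.5722 -0.3342  0.0877] rot [2.2206e+00 2.2189e+00 1.2000e-03] t 35.8
wrist squat_jar 0.89 [281. 217. 360. 306.] lo [ 0.551 -0.354  0.013] hi [ 0.595 -0.309  0.056] zt 0.056 topmid [ 0.5728 -0.3326  0.0547] rect [ 572.5 -333.2] [46. 45.] 68.5
wrist rack 0.89 [  0. 179. 453. 334.] lo [ 0.382 -0.371  0.006] hi [ 0.641 -0.285  0.058] zt 0.0567 topmid [ 0.5164 -0.33    0.0547] rect [ 511.3 -330.8] [ 88. 272.] 88.7
```

View pics/w4.png

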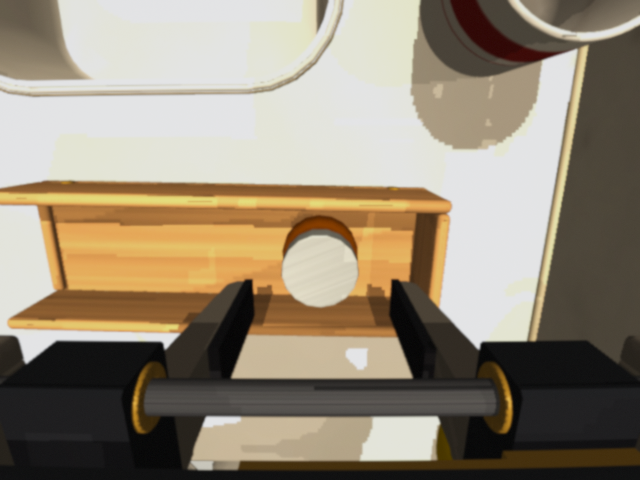

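The jar's lid at (320,268) is centred between the fingertips (250 and 392). Going down.

apply_moves --deltas '[0,0,0,0,0,0.015,0.07,0,0,0,0,0,0.015,0.07,0,0,0,0,0,0.015,0.07,0,0,0,0,0,0.014,0.07,0,0,0,0,0,0.01,0.07,0,0,0,0,0,0,0.07,0,0,0,0,0,0,0.07]'

```text
time_s: 36.53
eef_pos: [0.5708, -0.3333, 0.0158]
tool_rot: [-2.22, -2.22, 0.0]
ft_force: [-0.5, 0.3, 1.7]
gripper_width: 0.0699
grip_force: 0.0
```

apply_moves --deltas '[0,0,0,0,0.001,0.002,0.07,0,0,0,0,0,0,0.07,0,0,0,0,0,0,0.04,0,0,0,0,0,0,0.04,0,0,0,0,0,0,0.04,0,0,0,0,0,0,0.04,0,0,0,0,0,0,0.04,0,0,0,0,0,0,0.04,0,0,0,0,0,0,0.04]' --grip_force 20

```text
time_s: 37.28
eef_pos: [0.5723, -0.334, 0.0155]
tool_rot: [2.222, 2.22, -0.0]
ft_force: [-2.0, -0.7, 5.2]
gripper_width: 0.0507
grip_force: 20.0
```

apply_moves --deltas '[0,0,0,0,0,-0.01,0.04,0,0,0,0,0,-0.02,0.04,0,0,0,0,0,-0.028,0.04,0,0,0,0,0,-0.03,0.04,0,0,0,0,0,-0.03,0.04,0,0,0,0,0,-0.03,0.04,0,0,0,0,0,-0.028,0.04,0,0,0,0,0,-0.014,0.04,0,0,0,0.01,-0.02,0,0.04,0,0,0,0.01,-0.03,0,0.04,0,0,0,0.02,-0.03,0,0.04,0,0,0,0.02,-0.03,0,0.04,0,0,0,0.02,-0.03,0,0.04,0,0,0,0.03,-0.012,0,0.04,0,0,0,0.034,0,0,0.04,0,0,0,0.034,0,0,0.04,0,0,0,0,0,0,0.04]'

```text
time_s: 38.7
eef_pos: [0.4197, -0.1494, 0.2051]
tool_rot: [-2.212, -2.229, -0.001]
ft_force: [-0.3, -0.1, -0.3]
gripper_width: 0.0513
grip_force: 20.0
```

apply_moves --deltas '[0,0,0,0.02,0,0,0.04,0,0,0,0.034,0,0,0.04,0,0,0,0.034,0,0,0.04,0,0,0,0.034,0,0,0.04,0,0,0,0.034,0,0,0.04,0,0,0,0.034,0,0,0.04,0,0,0,0.034,0,0,0.04,0,0,0,0.034,0,0,0.04,0,0,0,0.034,0,0,0.04,0,0,0,0.034,0.02,0,0.04,0,0,0,0.034,0.02,0,0.04,0,0,0,0.034,0.02,0,0.04,0,0,0,0.034,0.02,0,0.04,0,0,0,0.025,0.03,0,0.04,0,0,0,0,0.03,0,0.04,0,0,0,0,0.021,0,0.04,0,0,0,0,0,0.03,0.04,0,0,0,0,0,0.03,0.04,0,0,0,0,0,0,0.04,0,0,0,0,0,0,0.04]'

```text
time_s: 40.37
eef_pos: [0.5804, 0.2964, 0.1432]
tool_rot: [-2.22, -2.22, 0.007]
ft_force: [-0.8, 0.3, -0.1]
gripper_width: 0.0512
grip_force: 20.0
```

```bash
python3 - <<'E'
from h import *
look("wrist","squat_jar coaster","pics/w5.png")
E
```

```text
tcp [0.5804 0.2964 0.1432] rot [-2.2204 -2.22    0.0066] t 40.4
wrist squat_jar 0.69 [264. 246. 381. 378.] lo [0.562 0.281 0.148] hi [0.605 0.323 0.187] zt 0.1866 topmid [0.5837 0.3006 0.1849] rect [583.8 300.2] [46. 44.] 1.1
wrist coaster 0.57 [272. 170. 377. 260.] lo [0.546 0.28  0.008] hi [0.626 0.346 0.011] zt 0.0101 topmid [0.5857 0.3131 0.0091] rect [586.  312.3] [75. 88.] 88.3
wrist coaster 0.33 [ 53. 275. 176. 374.] lo [0.425 0.234 0.019] hi [0.454 0.261 0.139] zt 0.1053 topmid [0.4771 0.2867 0.1696] rect [481.6 280.9] [136.  21.] 36.7
```

View pics/w5.png

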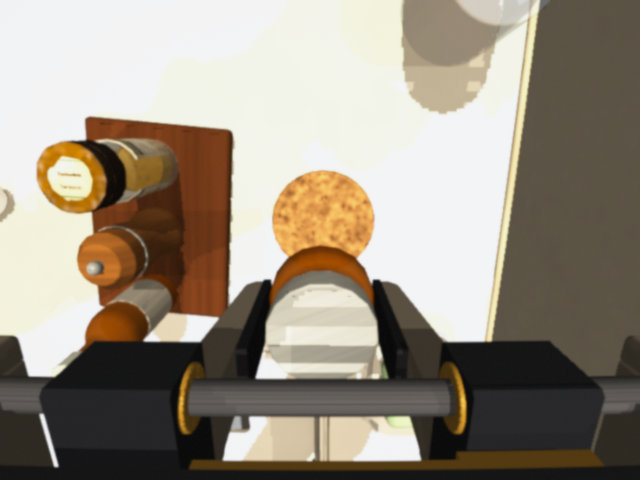

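The jar in the fingers (320,320) sits just short of the coaster centre (323,222), which is partly hidden. The three things on the board stand clear to the left. I'll shift about 5 mm in y and 2 mm in x while lowering.

apply_moves --deltas '[0,0,0,0.005,0.002,0.01,0.04,0,0,0,0,0,0.02,0.04,0,0,0,0,0,0.02,0.04,0,0,0,0,0,0.02,0.04,0,0,0,0,0,0.02,0.04,0,0,0,0,0,0.018,0.04,0,0,0,0,0,0.01,0.04,0,0,0,0,0,0.005,0.04,0,0,0,0,0,0.001,0.04,0,0,0,0,0,0,0.04,0,0,0,0,0,0,0.04]'

```text
time_s: 41.43
eef_pos: [0.5844, 0.3028, 0.0223]
tool_rot: [2.222, 2.22, 0.003]
ft_force: [0.7, -0.2, -0.6]
gripper_width: 0.0511
grip_force: 20.0
```

apply_moves --deltas '[0,0,0,0,-0.002,0.003,0.04,0,0,0,0,0,0.003,0.04,0,0,0,0,0,0.001,0.04,0,0,0,0,0,0.001,0.04,0,0,0,0,0,0,0.04,0,0,0,0,0,0,0.04]'

```text
time_s: 41.93
eef_pos: [0.5816, 0.3021, 0.0136]
tool_rot: [2.222, 2.22, -0.001]
ft_force: [-1.9, -1.4, 4.7]
gripper_width: 0.0512
grip_force: 20.0
```

apply_moves --deltas '[0,0,0,0,0,-0.0005,0.075,0,0,0,0,0,0,0.075,0,0,0,0,0,0,0.075,0,0,0,0,0,0,0.075,0,0,0,0,0,0,0.075,0,0,0,0,0,-0.01,0.075,0,0,0,0,0,-0.02,0.0919,0,0,0,0,0,-0.03,0.0919,0,0,0,0,0,-0.035,0.0919,0,0,0,0,0,-0.035,0.0919,0,0,0,0,0,-0.035,0.0919,0,0,0,0,0,-0.03,0.0919,0,0,0,-0.01,-0.03,0,0.0919,0,0,0,-0.01,-0.03,0,0.0919,0,0,0,-0.01,-0.03,0,0.0919,0,0,0,-0.01,-0.03,0,0.0919,0,0,0,-0.01,-0.028,0,0.0919,0,0,0,-0.009,0,0,0.0919,0,0,0,0,0,0,0.0919,0,0,0,0,0,0,0.0919]'

```text
time_s: 43.6
eef_pos: [0.4349, 0.243, 0.2094]
tool_rot: [2.223, 2.218, 0.003]
ft_force: [1.0, -0.4, -0.3]
gripper_width: 0.092
grip_force: 0.0
```

```bash
python3 - <<'E'
from h import *
look("wrist","sauce_bottle")
look("top","squat_jar coaster spice_jar pepper_mill sauce_bottle","pics/t6.png")
look("scene","squat_jar coaster")
cv2.imwrite("pics/t6c.png",cv2.resize(cv2.imread("pics/t6.png")[170:320,130:280],(600,600)))
E
```

```text
tcp [0.4349 0.243  0.2094] rot [2.223  2.218  0.0026] t 43.6
wrist sauce_bottle 0.56 [293. 201. 338. 272.] lo [0.416 0.232 0.011] hi [0.45  0.26  0.137] zt 0.1358 topmid [0.4328 0.2413 0.1341] rect [432.6 241.1] [18. 18.] 10.4
tcp [0.4349 0.2438 0.209 ] rot [-2.2232e+00 -2.2193e+00 -2.2000e-03] t 43.7
top squat_jar 0.45 [177. 204. 203. 220.] lo [0.524 0.212 0.004] hi [0.613 0.327 0.34 ] zt 0.33 topmid [0.5254 0.2259 0.3361] rect [526.7 225.8] [29.  3.] 82.0
top coaster 0.64 [174. 200. 207. 235.] lo [ 0.548  0.26  -0.   ] hi [0.622 0.336 0.011] zt 0.0092 topmid [0.5847 0.2973 0.0072] rect [591.9 291.9] [87. 54.] 51.0
top spice_jar 0.46 [432. 186. 478. 300.] lo [ 0.378 -0.374  0.002] hi [ 0.639 -0.284  0.06 ] zt 0.0571 topmid [ 0.5119 -0.3297  0.0569] rect [ 509.5 -330.2] [ 92. 270.] 88.8
top sauce_bottle 0.55 [204. 270. 224. 287.] lo [0.388 0.123 0.011] hi [0.453 0.25  0.62 ] zt 0.1363 topmid [0.4117 0.1793 0.3787] rect [413.  178.8] [132.   6.] 67.5
tcp [0.4337 0.2436 0.2083] rot [-2.2213e+00 -2.2205e+00  3.0000e-04] t 44.0
scene squat_jar 0.53 [235. 216. 249. 234.] lo [0.551 0.276 0.002] hi [0.662 0.374 0.058] zt 0.0558 topmid [0.5798 0.3009 0.0546] rect [579.1 301.8] [57. 44.] 24.1
scene squat_jar 0.41 [367. 217. 414. 262.] lo [ 0.629 -0.216  0.006] hi [ 0.74  -0.096  0.102] zt 0.0964 topmid [ 0.6747 -0.1655  0.0973] rect [ 673.3 -174. ] [ 94. 105.] 53.6
```

View pics/t6c.png

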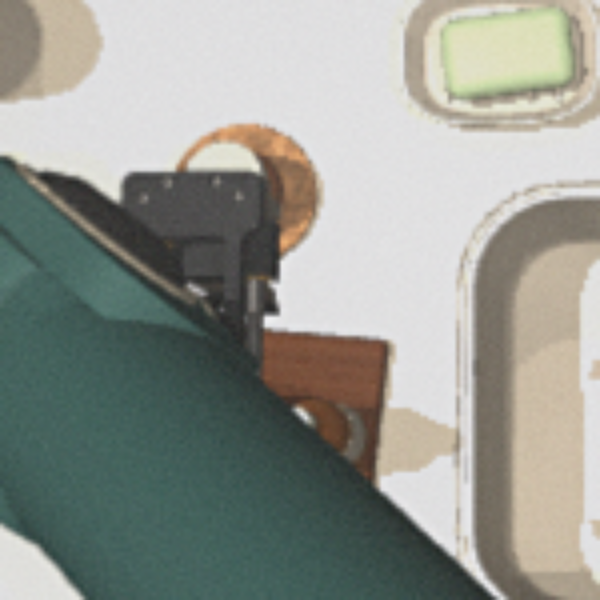

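The arm hides much of this picture. The jar stands on the coaster at about (225,155), and I'll check it properly from the rack side. The bottle is where I left it.

apply_moves --deltas '[0,0,0,0,-0.001,0.0125,0.0919,0,0,0,0,0,0.02,0.0919,0,0,0,0,0,0.025,0.0919,0,0,0,0,0,0.025,0.0919,0,0,0,0,0,0.025,0.0919,0,0,0,0,0,0.02,0.0919,0,0,0,0,0,0.01,0.0919,0,0,0,0,0,0.005,0.0919,0,0,0,0,0,0,0.0919,0,0,0,0,0,0,0.0919]'

```text
time_s: 44.98
eef_pos: [0.4329, 0.2438, 0.0665]
tool_rot: [2.222, 2.221, 0.001]
ft_force: [-0.1, -0.4, 0.6]
gripper_width: 0.0917
grip_force: 0.0
```

apply_moves --deltas '[0,0,0,-0.001,0,0,0.0919,0,0,0,0,0,0,0.03,0,0,0,0,0,0,0.03,0,0,0,0,0,0,0.03,0,0,0,0,0,0,0.03,0,0,0,0,0,0,0.03,0,0,0,0,0,0,0.03,0,0,0,0,0,0,0.03,0,0,0,0,0,0,0.03,0,0,0,0,0,0,0.03,0,0,0,0,0,0,0.03]'

```text
time_s: 45.9
eef_pos: [0.4325, 0.2423, 0.066]
tool_rot: [-2.222, -2.221, 0.0]
ft_force: [0.0, -0.7, -0.4]
gripper_width: 0.0374
grip_force: 20.0
```

apply_moves --deltas '[0,0,0,0,0,-0.02,0.03,0,0,0,0,0,-0.025,0.03,0,0,0,0,0,-0.03,0.03,0,0,0,0,0,-0.03,0.03,0,0,0.1208,0,0,-0.003,0.03,0,0,0.1208,0,0,-0.003,0.03,0,0,0.1208,0,0,-0.003,0.03,0,0,0.1208,0,0,-0.003,0.03,0,0,0.1208,0,0,-0.003,0.03,0,0,0.1208,0,0,-0.003,0.03,0,0,0.1208,0,0,-0.003,0.03,0,0,0.1208,0,0,-0.003,0.03,0,0,0.1208,0,0,-0.003,0.03,0,0,0.1208,0,0,-0.003,0.03,0,0,0.1208,0,0,-0.003,0.03,0,0,0.1208,0,0,-0.003,0.03,0,0,0.1208,0,0,-0.003,0.03,0,0,0,0,0.02,0,0.03,0,0,0,0,0.034,0,0.03,0,0,0,0,0.034,0,0.03]'

```text
time_s: 47.57
eef_pos: [0.432, 0.1542, 0.2098]
tool_rot: [-3.141, -0.005, 0.001]
ft_force: [0.5, -0.5, -2.4]
gripper_width: 0.0372
grip_force: 19.9
```

apply_moves --deltas '[0,0,0,0,0.034,0,0.03,0,0,0,0,0.034,0,0.03,0,0,0,0,0.034,0,0.03,0,0,0,0,0.034,0,0.03,0,0,0,0,0.034,0,0.03,0,0,0,0,0.034,0,0.03,0,0,0,0,0.034,0,0.03,0,0,0,0,0.034,0,0.03,0,0,0,0.014,0.034,0,0.03,0,0,0,0.014,0.034,0,0.03,0,0,0,0.014,0.034,0,0.03,0,0,0,0.014,0.034,0,0.03,0,0,0,0.014,0.034,0,0.03,0,0,0,0.014,0.034,0,0.03,0,0,0,0,0.006,0,0.03,0,0,0,0,0,0,0.03,0,0,0,0,0,0,0.03,0,0,0,0,0,0,0.03]'

```text
time_s: 49.07
eef_pos: [0.5163, -0.3257, 0.2098]
tool_rot: [-3.14, -0.003, 0.001]
ft_force: [-0.3, -0.1, -0.7]
gripper_width: 0.0373
grip_force: 19.9
```

```bash
python3 - <<'E'
from h import *
look("top","squat_jar coaster spice_jar pepper_mill","pics/t7.png")
cv2.imwrite("pics/t7c.png",cv2.resize(cv2.imread("pics/t7.png")[170:320,130:280],(600,600)))
E
```

```text
tcp [ 0.5163 -0.3257  0.2098] rot [-3.1403e+00 -2.8000e-03  1.1000e-03] t 49.1
top squat_jar 0.81 [176. 206. 200. 230.] lo [0.556 0.278 0.016] hi [0.599 0.322 0.058] zt 0.056 topmid [0.5799 0.3021 0.0541] rect [579.8 302.2] [44. 45.] 19.8
top squat_jar 0.25 47
top coaster 0.82 [171. 202. 206. 238.] lo [ 0.537  0.262 -0.   ] hi [0.621 0.345 0.025] zt 0.0096 topmid [0.5792 0.3028 0.0275] rect [579.4 303.4] [88. 88.] 36.8
top spice_jar 0.61 [144. 261. 173. 286.] lo [0.422 0.333 0.01 ] hi [0.461 0.371 0.121] zt 0.1187 topmid [0.4421 0.3518 0.1173] rect [442.  350.9] [38. 37.] 89.2
top spice_jar 0.22 [149. 251. 227. 308.] lo [0.379 0.22  0.007] hi [0.497 0.381 0.017] zt 0.0149 topmid [0.438  0.3002 0.013 ] rect [438.3 301.2] [168. 119.] 84.3
top pepper_mill 0.75 [175. 268. 200. 283.] lo [0.418 0.276 0.025] hi [0.453 0.311 0.106] zt 0.1011 topmid [0.4362 0.2957 0.1016] rect [436.6 294.7] [33. 32.] 53.5
top pepper_mill 0.36 [151. 248. 227. 306.] lo [0.379 0.219 0.006] hi [0.497 0.38  0.017] zt 0.015 topmid [0.4379 0.2997 0.0131] rect [438.1 301.3] [168. 119.] 84.4
```

View pics/t7c.png

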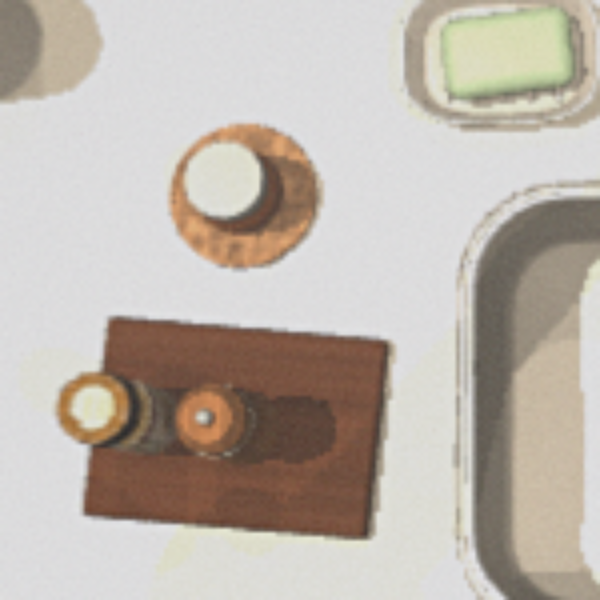

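The squat jar is concentric with the coaster: jar at (0.580, 0.302), coaster at (0.5795, 0.303). The spice jar and the mill stand on the board. Putting the bottle back.

apply_moves --deltas '[0,0,0,0.0005,0.0015,0.009,0.03,0,0,0,0,0,0.02,0.03,0,0,0,0,0,0.02,0.03,0,0,0,0,0,0.02,0.03,0,0,0,0,0,0.02,0.03,0,0,0,0,0,0.02,0.03,0,0,0,0,0,0.018,0.03,0,0,0,0,0,0.01,0.03,0,0,0,0,0,0.005,0.03,0,0,0,0,0,0.002,0.03,0,0,0,0,0,0,0.03,0,0,0,0,0,0,0.03]'

```text
time_s: 50.32
eef_pos: [0.5177, -0.3296, 0.067]
tool_rot: [3.141, -0.0, 0.002]
ft_force: [-0.4, -0.4, -1.8]
gripper_width: 0.0367
grip_force: 19.9
```

apply_moves --deltas '[0,0,0,-0.001,-0.002,0.002,0.03,0,0,0,0,0,0.001,0.03,0,0,0,0,0,0.001,0.03,0,0,0,0,0,0,0.03,0,0,0,0,0,0,0.03]'

```text
time_s: 50.73
eef_pos: [0.516, -0.3273, 0.0622]
tool_rot: [3.141, -0.0, 0.0]
ft_force: [-0.1, -0.6, -1.1]
gripper_width: 0.0373
grip_force: 19.9
```

apply_moves --deltas '[0,0,0,0.0005,0,0.0007,0.03,0,0,0,0,0,0,0.03,0,0,0,0,0,0,0.0919,0,0,0,0,0,0,0.0919,0,0,0,0,0,0,0.0919,0,0,0,0,0,0,0.0919,0,0,0,0,0,0,0.0919,0,0,0,0,0,0,0.0919,0,0,0,0,0,-0.01,0.0919,0,0,0,0,0,-0.02,0.0919,0,0,0,0,0,-0.03,0.0919,0,0,0,0,0,-0.03,0.0919,0,0,0,0,0,-0.03,0.0919,0,0,0,0,0,-0.03,0.0919,0,0,0,-0.02,0,0,0.0919,0,0,0,-0.028,-0.02,0,0.0919,0,0,0,-0.028,-0.034,0,0.0919,0,0,0,0,-0.034,0,0.0919,0,0,0,0,-0.034,0,0.0919,0,0,0,0,-0.034,0,0.0919]'

```text
time_s: 52.4
eef_pos: [0.4415, -0.172, 0.2124]
tool_rot: [3.141, -0.002, 0.002]
ft_force: [0.3, -0.0, 0.4]
gripper_width: 0.092
grip_force: 0.0
```

```bash
python3 - <<'E'
from h import *
look("top","sauce_bottle rack")
E
```

```text
tcp [ 0.4415 -0.172   0.2124] rot [ 3.1405e+00 -2.4000e-03  2.0000e-03] t 52.4
top rack 0.7 [433. 185. 478. 297.] lo [ 0.572 -0.374  0.004] hi [ 0.643 -0.287  0.061] zt 0.058 topmid [ 0.5142 -0.3316  0.0581] rect [ 505.4 -269.8] [211. 281.] 89.1
top rack 0.47 [230. 169. 281. 203.] lo [0.624 0.088 0.001] hi [0.705 0.202 0.034] zt 0.0313 topmid [0.6628 0.1394 0.0302] rect [661.3 132.3] [96. 57.] 87.9
```

apply_moves --deltas '[0,0,0,0,-0.034,0,0.0919,0,0,0,0,-0.034,0,0.0919,0,0,0,0,-0.034,0,0.0919,0,0,0,0,-0.034,0,0.0919,0,0,0,0,-0.034,0,0.0919,0,0,0,0,-0.034,0,0.0919,0,0,0,0,-0.034,0,0.0919,0,0,0,0,-0.034,0,0.0919,0,0,0,0,-0.034,0,0.0919,0,0,0,0,-0.034,0,0.0919,0,0,0,0,-0.034,0,0.0919,0,0,0,0,-0.034,0,0.0919,0,0,0,-0.002,-0.034,0,0.0919,0,0,0,0,-0.027,0,0.0919,0,0,-0.1208,0,0,0,0.0919,0,0,-0.1208,0,0,0,0.0919,0,0,-0.1208,0,0,0,0.0919,0,0,-0.1208,0,0,0,0.0919,0,0,-0.1208,0,0,0,0.0919,0,0,-0.1208,0,0,0,0.0919]'

```text
time_s: 54.22
eef_pos: [0.4416, 0.2948, 0.2115]
tool_rot: [2.935, 1.119, 0.001]
ft_force: [-0.3, -0.0, -0.7]
gripper_width: 0.0918
grip_force: 0.0
```

apply_moves --deltas '[0,0,-0.1208,0,0,0,0.0919,0,0,-0.1208,0,0,0,0.0919,0,0,-0.1208,0,0,0,0.0919,0,0,-0.1208,0,0,0,0.0919,0,0,-0.1208,0,0,0,0.0919,0,0,-0.1208,0,0,0,0.0919,0,0,-0.1208,0,0,0,0.0919,0,0,0,0,0,0,0.0919,0,0,0,0,0,0,0.0919]'

```text
time_s: 54.97
eef_pos: [0.4412, 0.295, 0.2113]
tool_rot: [-2.228, -2.215, 0.0]
ft_force: [-0.2, 0.4, -0.4]
gripper_width: 0.0918
grip_force: 0.0
```

```bash
python3 - <<'E'
from h import *
look("top","sauce_bottle rack")
look("wrist","pepper_mill spice_jar")
look("scene","sauce_bottle")
E
```

```text
tcp [0.4412 0.295  0.2113] rot [-2.2283e+00 -2.2145e+00  2.0000e-04] t 55.0
top sauce_bottle 0.68 [175. 205. 199. 226.] lo [0.557 0.279 0.021] hi [0.599 0.322 0.058] zt 0.0559 topmid [0.579  0.302  0.0542] rect [579.6 300.9] [44. 44.] 29.1
top sauce_bottle 0.65 [442. 231. 470. 253.] lo [ 0.496 -0.367  0.006] hi [ 0.536 -0.306  0.135] zt 0.1319 topmid [ 0.5146 -0.3265  0.1327] rect [ 514.5 -326.9] [17. 18.] 48.2
top rack 0.9 [432. 185. 480. 300.] lo [ 0.379 -0.373  0.003] hi [ 0.639 -0.284  0.061] zt 0.0574 topmid [ 0.5118 -0.3298  0.0573] rect [ 509.2 -330.1] [ 92. 271.] 89.3
tcp [0.4407 0.2955 0.2114] rot [2.2254e+00 2.2170e+00 1.0000e-04] t 55.1
wrist pepper_mill 0.66 [432. 184. 498. 240.] lo [0.558 0.282 0.015] hi [0.603 0.327 0.054] zt 0.0539 topmid [0.5822 0.3032 0.0525] rect [582.1 303.1] [46. 46.] 43.9
wrist spice_jar 0.89 [297. 136. 351. 195.] lo [0.426 0.336 0.111] hi [0.462 0.372 0.118] zt 0.1172 topmid [0.4442 0.3541 0.1161] rect [443.9 353.9] [39. 39.] 89.9
tcp [0.4403 0.2959 0.2115] rot [2.2230e+00 2.2193e+00 2.0000e-04] t 55.3
scene sauce_bottle 0.87 [415. 247. 432. 289.] lo [ 0.493 -0.346  0.016] hi [ 0.616 -0.298  0.134] zt 0.1209 topmid [ 0.5109 -0.3276  0.126 ] rect [ 510.9 -327.9] [23. 19.] 8.4
```

The bottle is back within 1 mm of its starting place. Next is the mill.

apply_moves --deltas '[0,0,0,0.002,-0.001,0.015,0.0919,0,0,0,0,0,0.02,0.0919,0,0,0,0,0,0.025,0.0919,0,0,0,0,0,0.025,0.0919,0,0,0,0,0,0.025,0.0919,0,0,0,0,0,0.02,0.0919,0,0,0,0,0,0.01,0.0919,0,0,0,0,0,0.005,0.0919,0,0,0,0,0,0,0.0919,0,0,0,0,0,0,0.0919]'

```text
time_s: 56.2
eef_pos: [0.4396, 0.2985, 0.0671]
tool_rot: [2.222, 2.221, 0.002]
ft_force: [0.1, -0.5, 0.2]
gripper_width: 0.092
grip_force: 0.0
```

apply_moves --deltas '[0,0,0,-0.001,0,0.0005,0.0919,0,0,0,0,0,0,0.03,0,0,0,0,0,0,0.03,0,0,0,0,0,0,0.03,0,0,0,0,0,0,0.03,0,0,0,0,0,0,0.03,0,0,0,0,0,0,0.03,0,0,0,0,0,0,0.03,0,0,0,0,0,0,0.03,0,0,0,0,0,0,0.03,0,0,0,0,0,0,0.03]'

```text
time_s: 57.12
eef_pos: [0.4391, 0.2969, 0.0658]
tool_rot: [-2.222, -2.221, 0.0]
ft_force: [0.2, 0.7, -0.3]
gripper_width: 0.0393
grip_force: 20.0
```

apply_moves --deltas '[0,0,0,0,0,-0.02,0.03,0,0,0,0,0,-0.025,0.03,0,0,0,0,0,-0.03,0.03,0,0,0,0,0,-0.03,0.03,0,0,0.1208,0,0,-0.003,0.03,0,0,0.1208,0,0,-0.003,0.03,0,0,0.1208,0,0,-0.003,0.03,0,0,0.1208,0,0,-0.003,0.03,0,0,0.1208,0,0,-0.003,0.03,0,0,0.1208,0,0,-0.003,0.03,0,0,0.1208,0,0,-0.003,0.03,0,0,0.1208,0,0,-0.003,0.03,0,0,0.1208,0,0,-0.003,0.03,0,0,0.1208,0,0,-0.003,0.03,0,0,0.1208,0,0,-0.003,0.03,0,0,0.1208,0,0,-0.003,0.03,0,0,0.1208,0,0,-0.003,0.03,0,0,0,0,0.02,0,0.03,0,0,0,0,0.034,0,0.03,0,0,0,0,0.034,0,0.03]'

```text
time_s: 58.78
eef_pos: [0.4384, 0.2089, 0.2096]
tool_rot: [-3.141, -0.005, 0.001]
ft_force: [0.1, -0.9, -1.1]
gripper_width: 0.0388
grip_force: 20.0
```

apply_moves --deltas '[0,0,0,0,0.034,0,0.03,0,0,0,0,0.034,0,0.03,0,0,0,0,0.034,0,0.03,0,0,0,0,0.034,0,0.03,0,0,0,0,0.034,0,0.03,0,0,0,0,0.034,0,0.03,0,0,0,0,0.034,0,0.03,0,0,0,0,0.034,0,0.03,0,0,0,0,0.034,0,0.03,0,0,0,0,0.034,0,0.03,0,0,0,0.0045,0.034,0,0.03,0,0,0,0.0045,0.034,0,0.03,0,0,0,0.0045,0.034,0,0.03,0,0,0,0.0045,0.034,0,0.03,0,0,0,0.0045,0.034,0,0.03,0,0,0,0,0.026,0,0.03,0,0,0,0,0,0,0.03,0,0,0,0,0,0,0.03,0,0,0,0,0,0,0.03]'

```text
time_s: 60.37
eef_pos: [0.4614, -0.3259, 0.2094]
tool_rot: [-3.14, -0.001, 0.001]
ft_force: [-0.7, -0.1, -1.6]
gripper_width: 0.0389
grip_force: 20.0
```

apply_moves --deltas '[0,0,0,0,0,0.009,0.03,0,0,0,0,0,0.02,0.03,0,0,0,0,0,0.02,0.03,0,0,0,0,0,0.02,0.03,0,0,0,0,0,0.02,0.03,0,0,0,0,0,0.02,0.03,0,0,0,0,0,0.015,0.03,0,0,0,0,0,0.01,0.03,0,0,0,0,0,0.005,0.03,0,0,0,0,0,0,0.03,0,0,0,0,0,0,0.03]'

```text
time_s: 61.28
eef_pos: [0.462, -0.3268, 0.0713]
tool_rot: [3.141, 0.001, 0.001]
ft_force: [-0.2, 0.0, -0.5]
gripper_width: 0.0393
grip_force: 20.0
```

apply_moves --deltas '[0,0,0,-0.001,0,0.004,0.03,0,0,0,0,0,0.003,0.03,0,0,0,0,0,0.001,0.03,0,0,0,0,0,0.001,0.03,0,0,0,0,0,0,0.03,0,0,0,0,0,0,0.03]'

```text
time_s: 61.78
eef_pos: [0.4605, -0.3271, 0.062]
tool_rot: [3.141, -0.001, 0.0]
ft_force: [-0.7, -0.9, -0.8]
gripper_width: 0.0391
grip_force: 20.0
```

apply_moves --deltas '[0,0,0,0,0,0.0007,0.03,0,0,0,0,0,0,0.03,0,0,0,0,0,0,0.0919,0,0,0,0,0,0,0.0919,0,0,0,0,0,0,0.0919,0,0,0,0,0,0,0.0919,0,0,0,0,0,0,0.0919,0,0,0,0,0,0,0.0919,0,0,0,0,0,-0.01,0.0919,0,0,0,0,0,-0.02,0.0919,0,0,0,0,0,-0.03,0.0919,0,0,0,0,0,-0.03,0.0919,0,0,0,0,0,-0.03,0.0919,0,0,0,0,0,-0.03,0.0919,0,0,0,-0.008,-0.02,0,0.0919,0,0,0,-0.01,-0.034,0,0.0919,0,0,0,0,-0.034,0,0.0919,0,0,0,0,-0.034,0,0.0919,0,0,0,0,-0.034,0,0.0919,0,0,0,0,-0.034,0,0.0919]'

```text
time_s: 63.45
eef_pos: [0.4423, -0.1356, 0.2121]
tool_rot: [3.141, -0.001, 0.002]
ft_force: [0.8, 0.2, -0.9]
gripper_width: 0.0918
grip_force: 0.0
```

apply_moves --deltas '[0,0,0,0,-0.034,0,0.0919,0,0,0,0,-0.034,0,0.0919,0,0,0,0,-0.034,0,0.0919,0,0,0,0,-0.034,0,0.0919,0,0,0,0,-0.034,0,0.0919,0,0,0,0,-0.034,0,0.0919,0,0,0,0,-0.034,0,0.0919,0,0,0,0,-0.034,0,0.0919,0,0,0,0,-0.034,0,0.0919,0,0,0,0,-0.034,0,0.0919,0,0,0,0,-0.034,0,0.0919,0,0,0,0,-0.034,0,0.0919,0,0,0,0,-0.034,0,0.0919,0,0,0,0,-0.034,0,0.0919,0,0,0,0,-0.013,0,0.0919,0,0,-0.1208,0,0,0,0.0919,0,0,-0.1208,0,0,0,0.0919,0,0,-0.1208,0,0,0,0.0919,0,0,-0.1208,0,0,0,0.0919,0,0,-0.1208,0,0,0,0.0919]'

```text
time_s: 65.12
eef_pos: [0.4429, 0.3512, 0.2116]
tool_rot: [2.996, 0.942, 0.001]
ft_force: [-0.7, -0.5, -0.0]
gripper_width: 0.0918
grip_force: 0.0
```

apply_moves --deltas '[0,0,-0.1208,0,0,0,0.0919,0,0,-0.1208,0,0,0,0.0919,0,0,-0.1208,0,0,0,0.0919,0,0,-0.1208,0,0,0,0.0919,0,0,-0.1208,0,0,0,0.0919,0,0,-0.1208,0,0,0,0.0919,0,0,-0.1208,0,0,0,0.0919,0,0,-0.1208,0,0,0,0.0919,0,0,0,0,0,0,0.0919,0,0,0,0,0,0,0.0919]'

```text
time_s: 65.95
eef_pos: [0.443, 0.3512, 0.2113]
tool_rot: [2.227, 2.216, -0.0]
ft_force: [1.0, -0.5, 0.2]
gripper_width: 0.0919
grip_force: 0.0
```

```bash
python3 - <<'E'
from h import *
look("top","pepper_mill sauce_bottle")
look("wrist","spice_jar")
E
```

```text
tcp [0.443  0.3512 0.2113] rot [ 2.2265e+00  2.2157e+00 -4.0000e-04] t 66.0
top pepper_mill 0.77 [442. 255. 469. 274.] lo [ 0.441 -0.341  0.009] hi [ 0.48  -0.305  0.102] zt 0.0971 topmid [ 0.4602 -0.3266  0.0983] rect [ 461.  -326.9] [34. 33.] 43.4
top pepper_mill 0.25 [172. 204. 208. 237.] lo [0.538 0.261 0.   ] hi [0.621 0.343 0.011] zt 0.0091 topmid [0.5793 0.3024 0.0074] rect [579.3 302.2] [87. 86.] 1.7
top sauce_bottle 0.95 [441. 230. 472. 253.] lo [ 0.496 -0.341  0.008] hi [ 0.531 -0.306  0.136] zt 0.1314 topmid [ 0.5144 -0.3264  0.1324] rect [ 514.5 -326.3] [18. 16.] 9.4
tcp [0.4428 0.3516 0.2114] rot [ 2.2246  2.2173 -0.    ] t 66.1
wrist spice_jar 0.98 [296. 194. 346. 266.] lo [0.426 0.336 0.02 ] hi [0.462 0.374 0.118] zt 0.1171 topmid [0.4446 0.3543 0.1154] rect [444.5 353.9] [39. 39.] 88.8
```

The mill is back at (0.4602, -0.3266), against (0.4597, -0.3252) at the start. Now the spice jar.

apply_moves --deltas '[0,0,0,0.0015,0,0.015,0.0919,0,0,0,0,0,0.02,0.0919,0,0,0,0,0,0.025,0.0919,0,0,0,0,0,0.025,0.0919,0,0,0,0,0,0.025,0.0919,0,0,0,0,0,0.02,0.0919,0,0,0,0,0,0.01,0.0919,0,0,0,0,0,0.005,0.0919,0,0,0,0,0,0,0.0919,0,0,0,0,0,0,0.0919]'

```text
time_s: 67.03
eef_pos: [0.4429, 0.354, 0.0667]
tool_rot: [-2.222, -2.221, -0.001]
ft_force: [-0.1, 0.8, 0.0]
gripper_width: 0.0919
grip_force: 0.0
```

apply_moves --deltas '[0,0,0,0,0,0,0.03,0,0,0,0,0,0,0.03,0,0,0,0,0,0,0.03,0,0,0,0,0,0,0.03,0,0,0,0,0,0,0.03,0,0,0,0,0,0,0.03,0,0,0,0,0,0,0.03,0,0,0,0,0,0,0.03,0,0,0,0,0,0,0.03,0,0,0,0,0,0,0.03]'

```text
time_s: 67.87
eef_pos: [0.4427, 0.3534, 0.0661]
tool_rot: [2.222, 2.221, -0.0]
ft_force: [0.7, -0.2, 0.6]
gripper_width: 0.0403
grip_force: 20.0
```

apply_moves --deltas '[0,0,0,0,0,-0.02,0.03,0,0,0,0,0,-0.025,0.03,0,0,0,0,0,-0.03,0.03,0,0,0,0,0,-0.03,0.03,0,0,0.1208,0,0,-0.003,0.03,0,0,0.1208,0,0,-0.003,0.03,0,0,0.1208,0,0,-0.003,0.03,0,0,0.1208,0,0,-0.003,0.03,0,0,0.1208,0,0,-0.003,0.03,0,0,0.1208,0,0,-0.003,0.03,0,0,0.1208,0,0,-0.003,0.03,0,0,0.1208,0,0,-0.003,0.03,0,0,0.1208,0,0,-0.003,0.03,0,0,0.1208,0,0,-0.003,0.03,0,0,0.1208,0,0,-0.003,0.03,0,0,0.1208,0,0,-0.003,0.03,0,0,0.1208,0,0,-0.003,0.03,0,0,0,0,0.02,0,0.03,0,0,0,0,0.034,0,0.03,0,0,0,0,0.034,0,0.03]'

```text
time_s: 69.53
eef_pos: [0.4417, 0.2654, 0.2098]
tool_rot: [-3.141, -0.004, 0.001]
ft_force: [0.3, -1.4, -1.5]
gripper_width: 0.0404
grip_force: 20.0
```

apply_moves --deltas '[0,0,0,-0.0034,0.034,0,0.03,0,0,0,-0.0034,0.034,0,0.03,0,0,0,-0.0034,0.034,0,0.03,0,0,0,-0.0034,0.034,0,0.03,0,0,0,0,0.034,0,0.03,0,0,0,0,0.034,0,0.03,0,0,0,0,0.034,0,0.03,0,0,0,0,0.034,0,0.03,0,0,0,0,0.034,0,0.03,0,0,0,0,0.034,0,0.03,0,0,0,0,0.034,0,0.03,0,0,0,-0.0034,0.034,0,0.03,0,0,0,-0.0034,0.034,0,0.03,0,0,0,-0.0034,0.034,0,0.03,0,0,0,-0.0034,0.034,0,0.03,0,0,0,-0.0034,0.034,0,0.03,0,0,0,-0.003,0.034,0,0.03,0,0,0,0,0.014,0,0.03,0,0,0,0,0,0,0.03,0,0,0,0,0,0,0.03]'

```text
time_s: 71.2
eef_pos: [0.4087, -0.3261, 0.2097]
tool_rot: [-3.14, 0.002, 0.001]
ft_force: [0.1, 1.2, -1.2]
gripper_width: 0.0407
grip_force: 20.0
```

apply_moves --deltas '[0,0,0,0,0,0.009,0.03,0,0,0,0,0,0.02,0.03,0,0,0,0,0,0.02,0.03,0,0,0,0,0,0.02,0.03,0,0,0,0,0,0.02,0.03,0,0,0,0,0,0.02,0.03,0,0,0,0,0,0.015,0.03,0,0,0,0,0,0.01,0.03,0,0,0,0,0,0.005,0.03,0,0,0,0,0,0,0.03,0,0,0,0,0,0,0.03]'

```text
time_s: 72.12
eef_pos: [0.4094, -0.3262, 0.0715]
tool_rot: [3.141, 0.001, 0.001]
ft_force: [0.2, -0.4, -1.9]
gripper_width: 0.0405
grip_force: 20.0
```

apply_moves --deltas '[0,0,0,-0.001,0.001,0.004,0.03,0,0,0,0,0,0.003,0.03,0,0,0,0,0,0.001,0.03,0,0,0,0,0,0.001,0.03,0,0,0,0,0,0,0.03,0,0,0,0,0,0,0.03]'

```text
time_s: 72.62
eef_pos: [0.4079, -0.3276, 0.0623]
tool_rot: [3.142, -0.001, 0.0]
ft_force: [-0.5, 0.1, -0.7]
gripper_width: 0.0405
grip_force: 20.0
```

Release, retreat upward, then clear the view by moving towards the middle front.

apply_moves --deltas '[0,0,0,0,0,0.0007,0.03,0,0,0,0,0,0,0.03,0,0,0,0,0,0,0.0919,0,0,0,0,0,0,0.0919,0,0,0,0,0,0,0.0919,0,0,0,0,0,0,0.0919,0,0,0,0,0,0,0.0919,0,0,0,0,0,0,0.0919,0,0,0,0,0,-0.01,0.0919,0,0,0,0,0,-0.02,0.0919,0,0,0,0,0,-0.03,0.0919,0,0,0,0,0,-0.03,0.0919,0,0,0,0,0,-0.03,0.0919,0,0,0,0,0,-0.03,0.0919,0,0,0,0,-0.02,0,0.0919,0,0,0,0.002,-0.034,0,0.0919,0,0,0,0.002,-0.034,0,0.0919,0,0,0,0.002,-0.034,0,0.0919,0,0,0,0.002,-0.034,0,0.0919,0,0,0,0.002,-0.034,0,0.0919]'

```text
time_s: 74.28
eef_pos: [0.4178, -0.136, 0.2124]
tool_rot: [3.141, -0.001, 0.002]
ft_force: [0.0, 0.1, 0.7]
gripper_width: 0.0921
grip_force: 0.0
```

apply_moves --deltas '[0,0,0,0,-0.034,0,0.0919,0,0,0,0,-0.034,0,0.0919,0,0,0,0,-0.034,0,0.0919,0,0,0,0,-0.02,0,0.0919,0,0,0,0,0,0,0.0919,0,0,0,0,0,0,0.0919]'

```text
time_s: 74.78
eef_pos: [0.418, -0.0149, 0.2121]
tool_rot: [3.141, 0.004, 0.001]
ft_force: [1.0, -1.0, 0.4]
gripper_width: 0.0922
grip_force: 0.0
```

```bash
python3 - <<'E'
from h import *
look("top","spice_jar pepper_mill sauce_bottle squat_jar coaster mug soap_dish","pics/t9.png")
E
```

```text
tcp [ 0.418  -0.0149  0.2121] rot [3.1409e+00 3.7000e-03 1.4000e-03] t 74.8
top spice_jar 0.92 [445. 274. 475. 296.] lo [ 0.39  -0.346  0.022] hi [ 0.427 -0.308  0.117] zt 0.1155 topmid [ 0.4095 -0.3283  0.1139] rect [ 408.5 -328.8] [37. 38.] 0.4
top sauce_bottle 0.76 [445. 228. 469. 251.] lo [ 0.496 -0.334  0.023] hi [ 0.528 -0.306  0.136] zt 0.1328 topmid [ 0.5136 -0.3262  0.1321] rect [ 513.7 -325.7] [15. 17.] 0.5
top squat_jar 0.72 [176. 207. 200. 229.] lo [0.557 0.279 0.02 ] hi [0.599 0.322 0.058] zt 0.0558 topmid [0.5799 0.302  0.0541] rect [579.7 302.3] [44. 44.] 72.8
top squat_jar 0.56 [230. 166. 279. 200.] lo [0.625 0.09  0.001] hi [0.705 0.201 0.034] zt 0.0313 topmid [0.6626 0.1395 0.0304] rect [653.6 138.5] [68. 77.] 10.9
top coaster 0.9 [174. 201. 206. 236.] lo [0.539 0.261 0.   ] hi [0.62  0.343 0.011] zt 0.0088 topmid [0.5795 0.3016 0.0068] rect [577.7 299.9] [82. 86.] 49.4
top mug 0.9 [355. 151. 409. 198.] lo [ 0.633 -0.214  0.001] hi [ 0.715 -0.103  0.102] zt 0.098 topmid [ 0.675  -0.1619  0.0982] rect [ 669.1 -168. ] [ 85. 101.] 40.9
top soap_dish 0.63 [230. 167. 278. 199.] lo [0.624 0.088 0.   ] hi [0.704 0.201 0.034] zt 0.0313 topmid [0.6626 0.1395 0.0304] rect [653.6 138.5] [68. 77.] 10.9
top soap_dish 0.53 [442. 276. 473. 296.] lo [ 0.389 -0.346  0.015] hi [ 0.427 -0.308  0.117] zt 0.1154 topmid [ 0.4095 -0.3289  0.1138] rect [ 408.5 -328.8] [37. 38.] 0.4
```

View pics/t9.png

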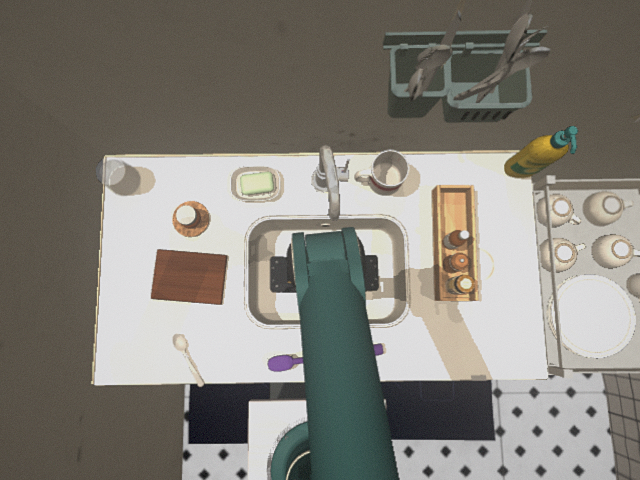

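The spice jar (460,285), mill (457,262) and bottle (458,239) stand upright within about 2 mm of their starting places. The squat jar (187,217) is centred on the coaster. The mug and soap dish have not moved, and the robot touches nothing.

```bash
python3 -c "
from rig import order
print(order.close_job())"
```

```text
the job is handed in; nothing more can be done
None
```

The job is done and handed in at about 75 s: the squat jar stands in the middle of the coaster, the spice jar, mill and bottle are back upright within about 3 mm of where they started, and the mug and soap dish are where they were.

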